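Close up the snack bins of a home bar

TASK

Close up the snack bins for the night: take the scoop out of the bin it was left in and stand it bowl down in its steel holder, and press the covers of all three bins down until each snaps past its catch and stays fully shut. Leave the wine bottle, the wine glass, the shaker and the bowl standing where they are.

Things in the scene. Friction and masses are not known exactly. Their poses are not given: they have to be found in the camera images.
- bin_a: fixed steel bin, 160 deep (x), 125 wide (y), walls 4, floor 6 mm; origin at the centre of its underside, x from its low front to its high back. Front wall's top at height 85, x -80 to -76; hinge line along y at x +65, height 163; the mouth slopes at 0.5 rad between. The scoop was left in this one. Three alike stand in a row in any order, 145 mm apart, on a board 15 mm thick.
- cover_a (a joint): hinge of bin_a's clear, dark-framed cover, rad: 0 = shut, flush on the mouth; grows opening upward; stop 1.15. Friction holds it at any angle (1 to 2 N at the front edge moves it). Let down it stops ajar at about 0.075, where a nib on its lip meets the spring catch on the bin's front wall; 8 to 10 N square to the panel near the front edge snaps it past; it then stays at 0 (play 0.003).
- cover_a_press (a point): place to press on the upper face of bin_a's cover, mid-width, 152 mm from the hinge line, 31 mm from the front edge; moves with the cover; z = panel's outward normal, x towards the hinge. The panel is 120 wide, 5 thick, its underside through the hinge line; it overhangs the front wall by 20 mm with a lip turned down 18 mm.
- bin_b: fixed steel bin, 160 deep (x), 125 wide (y), walls 4, floor 6 mm; origin at the centre of its underside, x from its low front to its high back. Front wall's top at height 85, x -80 to -76; hinge line along y at x +65, height 163; the mouth slopes at 0.5 rad between. Empty. Three alike stand in a row in any order, 145 mm apart, on a board 15 mm thick.
- cover_b (a joint): hinge of bin_b's clear, dark-framed cover, rad: 0 = shut, flush on the mouth; grows opening upward; stop 1.15. Friction holds it at any angle (1 to 2 N at the front edge moves it). Let down it stops ajar at about 0.075, where a nib on its lip meets the spring catch on the bin's front wall; 8 to 10 N square to the panel near the front edge snaps it past; it then stays at 0 (play 0.003).
- cover_b_press (a point): place to press on the upper face of bin_b's cover, mid-width, 152 mm from the hinge line, 31 mm from the front edge; moves with the cover; z = panel's outward normal, x towards the hinge. The panel is 120 wide, 5 thick, its underside through the hinge line; it overhangs the front wall by 20 mm with a lip turned down 18 mm.
- bin_c: fixed steel bin, 160 deep (x), 125 wide (y), walls 4, floor 6 mm; origin at the centre of its underside, x from its low front to its high back. Front wall's top at height 85, x -80 to -76; hinge line along y at x +65, height 163; the mouth slopes at 0.5 rad between. Empty. Three alike stand in a row in any order, 145 mm apart, on a board 15 mm thick.
- cover_c (a joint): hinge of bin_c's clear, dark-framed cover, rad: 0 = shut, flush on the mouth; grows opening upward; stop 1.15. Friction holds it at any angle (1 to 2 N at the front edge moves it). Let down it stops ajar at about 0.075, where a nib on its lip meets the spring catch on the bin's front wall; 8 to 10 N square to the panel near the front edge snaps it past; it then stays at 0 (play 0.003).
- cover_c_press (a point): place to press on the upper face of bin_c's cover, mid-width, 152 mm from the hinge line, 31 mm from the front edge; moves with the cover; z = panel's outward normal, x towards the hinge. The panel is 120 wide, 5 thick, its underside through the hinge line; it overhangs the front wall by 20 mm with a lip turned down 18 mm.
- scoop: flat-bottomed scoop, aluminium bowl, 198 long, 140 g. Origin under the middle of the bowl's front edge; x along the scoop to the handle's end, z out of the bowl's open top. Bowl 82 long, 54 wide, 30 deep. Starts in bin_a: bowl's edge on the floor near the back, handle on the front wall, rising to the robot at 27 deg, out about 25 mm past the wall, under the raised cover.
- scoop_grip (a point): point on the axis of the scoop's round wooden handle, 16 mm in diameter, which runs from scoop x 80 to 198 at y 0, z 14; this point is 16 mm from its end (x 182). Same axes as the scoop.
- scoop_bowl (a point): point on the inner floor of the scoop's bowl, in its middle (scoop x 41, z 3).
- holder: open-topped steel scoop holder, loose, 900 g: a box 112 (x) x 100 (y) and 115 mm high, walls 4 mm, inner floor 4 mm up, on a black foot plate 126 x 114 x 6. Origin at the centre of its underside, z up. The scoop stands in it bowl down, its handle leaning on the rim and sticking out above.
- wine: bystander: green wine bottle, 74 mm in diameter, 300 high, standing beside the row of bins; origin at the centre of its underside.
- glass: bystander: stemmed wine glass, 80 mm in diameter, 198 high, standing beside the row of bins; origin at the centre of its foot.
- shaker: bystander: steel cocktail shaker, 88 mm in diameter, 210 high; origin at the centre of its underside.
- bowl: bystander: blue bowl, 100 mm in diameter, 45 high, in front of the bins; origin at the centre of its underside.
Not all that is in view belongs to the job. Leave any red look-alike of the holder alone.

How it is judged:
By the outcome, as a careful person would: the job done as asked, in the order asked, and still so for the second after the job is handed in, with the robot touching nothing.
It also fails if it takes over 72 s, if anything falls off the work surface, if the arm or the gripper's body presses on something with over 40 N, if the wrist force passes 120 N, or if a joint passes its speed limit or range.

ROBOT

A 7-joint arm with a two-finger parallel gripper is mounted at the origin on the work surface. World frame = base frame: x ahead of the robot, y to its left, z up, the work surface at z = 0. Lengths are in m, angles in rad, forces in N, time in s.
With the tool pointing down it reaches from about 0.425 to 0.925 m from the base axis. Payload 6.8 kg.
Tool frame: the origin (TCP) lies on the centre line of the jaws, within the pads' length; the fingertips stand 17 mm ahead of it and the grasp point (between the pads) lies 2 mm behind it; z points along the fingers, x is the direction in which the jaws open and shut, and the axes are right-handed (so a half turn about z gives the same grasp; the last joint's range is limited). The gripper opens to 85 mm and grips with 20 to 120 N. Pads are 22 mm wide; open, the fingers measure 114 mm over their backs; the gripper's body (76 mm by 85 mm) begins 54 mm behind the grasp point. The pads swing forward as they close: fully open they stand 13 mm farther back than shut.
Start: joints at [-1.344, 0.477, 0.022, 1.555, -0.011, 1.109, -0.083], TCP at [0.222, 0.638, 0.248] pointing down, gripper open.
Joint ranges: [-2.96, 2.96], [-0.34, 2.1], [-1.41, 1.46], [0.24, 2.44], [-1.37, 4.51], [0.17, 1.92], [-2.96, 2.96]. Speed limits (rad/s): [2.39, 2.39, 3.14, 3.14, 3.14, 3.14, 3.14].

INTERFACE

Orientations are given as a rotation vector (axis times angle).
In Python, from bench import r gives the robot as it stands.
- The arm moves only by the tool arm_command, never from a script. Its argument "increments" is a list of rows, each a list of 3 entries, a list of its own where there are three numbers: the shift along the world's x, y, z in m, then the turn, a rotation vector about the world's x, y, z in rad, then the opening in per cent of the stroke, from 0 (shut) to 100 (fully open). A call has 1 to 10 rows; each row is the pose to reach, as a shift and turn from the pose commanded when the call began; what a row does not reach only later rows make up. A row lasts 1/10 s, in which the tool goes at most 50 mm and 8.59 degrees, less where a joint would pass 70% of its speed; a pose out of reach is approached as far as the arm can. A call with a gripper value outside its range is refused whole. The fingers move at their own pace and stop on an object; "newtons" is the grip in N (left out, the last holds). Time passes only in rows, so rows that repeat a pose let the fingers close. It gives the time, the measured TCP pose, the force and the opening at its end, in the units of the state.
- r.get_obs(): the state, without advancing time (a new reading comes with each control period).
- r.grab_frame(name): name is "scene" or "side" or "wrist"; returns the picture (420x560x3 uint8, blue, green, red); there is no depth.
- r.camera_model(name): a dict with "camera_matrix" (3x3 intrinsics, pixels), "camera_from_world" (4x4, takes a point from world to camera coordinates). Camera axes: x right, y down, z forward; pixel columns grow to the right and rows downward; lengths in m; the calibration is good to about 2 mm. A picture is of the moment at which its call begins: read the wrist's pose just before it. camera_model takes no time and is no camera call; for the wrist camera it gives the pose at the moment of the call.
- r.hand_in(): hands the job in, once; it reports no verdict.
The state is a dict: "clock": time; "joints": joint angles; "qvel": joint speeds; "tau": joint torques, N m; "tcp_pos": TCP position; "orientation": TCP orientation; "contact_force": force on the tool from outside, world axes, zero at the start; "moment": the same for the moment, N m; "grip_width": finger opening in m.
Only numpy, scipy, OpenCV 4.12 (cv2) and the standard library are available. Lean on these libraries where they do the work, as an engineer would, in place of code of your own. Each camera call takes 0.05 s, during which the arm holds its last target. There are 200 camera calls.

## Working session

There is one attempt and no reset: what is moved stays moved. The work goes in short steps, Python scripts to look and compute and a tool call to move; the robot and the scene stay as the last step left them, time stands still between calls to the robot, and variables do not carry over. Pictures are saved under pics/ and viewed, about 8 in all and at most 12, crops included, and the job is handed in when it is done.

Besides the shell and the picture viewer there is one more tool, called after "Call:" by a JSON object that holds its "fn" and its "kwargs", one argument or row to a line. arm_command: Moves the arm, as the interface text tells. Its arguments: {"type":"object","properties":{"increments":{"type":"array","items":{"type":"array"}},"newtons":{"type":"number"}},"required":["increments"]}

```bash
mkdir -p pics; ls; python3 - <<'E'
from bench import r
import cv2,numpy as np
np.set_printoptions(precision=4,suppress=True)
print(r.get_obs())
for n in ("scene","side"):
    f=r.grab_frame(n); cv2.imwrite(f"pics/{n}0.png",f); m=r.camera_model(n); print(n,m["camera_matrix"],m["camera_from_world"])
E
```

```text
pics
{'clock': 0.0, 'joints': array([-1.3441,  0.4778,  0.0223,  1.5564, -0.0115,  1.1093, -0.0831]), 'qvel': array([-0.0001, -0.0006,  0.0005, -0.0007, -0.0001,  0.0013,  0.0026]), 'tau': array([  0.0005, -59.6458,   1.6083, -28.119 ,   0.0125,   0.0093,
        -0.    ]), 'tcp_pos': array([0.2216, 0.637 , 0.2473]), 'orientation': array([ 2.5595,  1.8196, -0.0023]), 'contact_force': array([ 0.8855, -0.1575,  0.2101]), 'moment': array([ 0.0538, -0.0289, -0.0909]), 'grip_width': 0.0852104328061563}
scene [[440.8769   0.     285.2587]
 [  0.     440.8769 209.3182]
 [  0.       0.       1.    ]] [[ 0.9473 -0.3202  0.0004 -0.5398]
 [-0.3039 -0.8994 -0.3141  0.1735]
 [ 0.1009  0.2975 -0.9494  1.1889]
 [ 0.      0.      0.      1.    ]]
side [[468.7475   0.     282.789 ]
 [  0.     468.7475 203.0895]
 [  0.       0.       1.    ]] [[ 0.1846 -0.9828  0.0062 -0.1452]
 [-0.5889 -0.1157 -0.7999  0.4372]
 [ 0.7868  0.144  -0.6001  0.7085]
 [ 0.      0.      0.      1.    ]]
```

View pics/scene0.png

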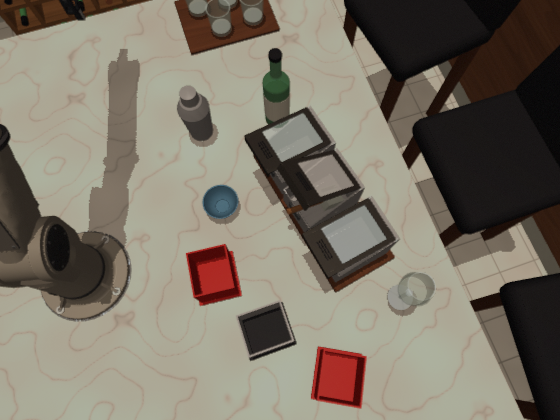

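View pics/side0.png

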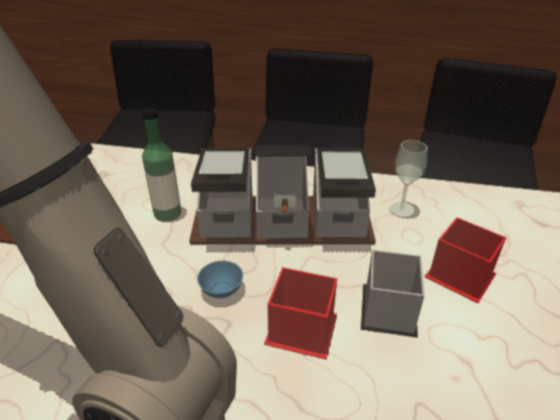

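```bash
python3 - <<'E'
import cv2,numpy as np
s=cv2.imread("pics/scene0.png");d=cv2.imread("pics/side0.png")
def c(im,x0,x1,y0,y1,k):
    o=cv2.resize(im[y0:y1,x0:x1],None,fx=k,fy=k,interpolation=cv2.INTER_CUBIC)
    for x in range(-(-x0//20)*20,x1,20): cv2.putText(o,str(x),((x-x0)*k,9),0,.35,(0,255,255)); o[::6,(x-x0)*k]=(0,255,255)
    for y in range(-(-y0//20)*20,y1,20): cv2.putText(o,str(y),(0,(y-y0)*k+4),0,.35,(0,255,255)); o[(y-y0)*k,::6]=(0,255,255)
    return o
a=c(s,236,402,102,292,3); b=c(d,185,285,140,245,3); e=c(s,232,302,297,362,4)
o=np.zeros((600,800,3),np.uint8); o[:a.shape[0],:a.shape[1]]=a; o[:b.shape[0],500:500+b.shape[1]]=b;o[320:320+e.shape[0],500:500+e.shape[1]]=e
cv2.imwrite("pics/c1.png",o)
e=c(d,350,430,245,335,3);b=c(d,185,380,140,245,4)
o=np.zeros((600,800,3),np.uint8);o[:b.shape[0],:b.shape[1]]=b[:600,:800]; 
e=cv2.resize(e,None,fx=.62,fy=.62);o[425:425+e.shape[0],:e.shape[1]]=e; cv2.imwrite("pics/c2.png",o)
E
```

```text
(no output)
```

View pics/c1.png

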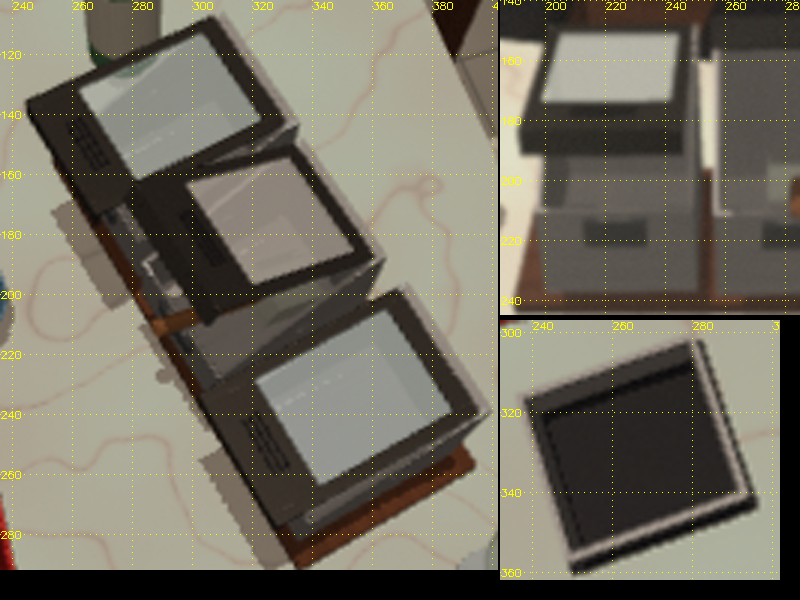

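View pics/c2.png

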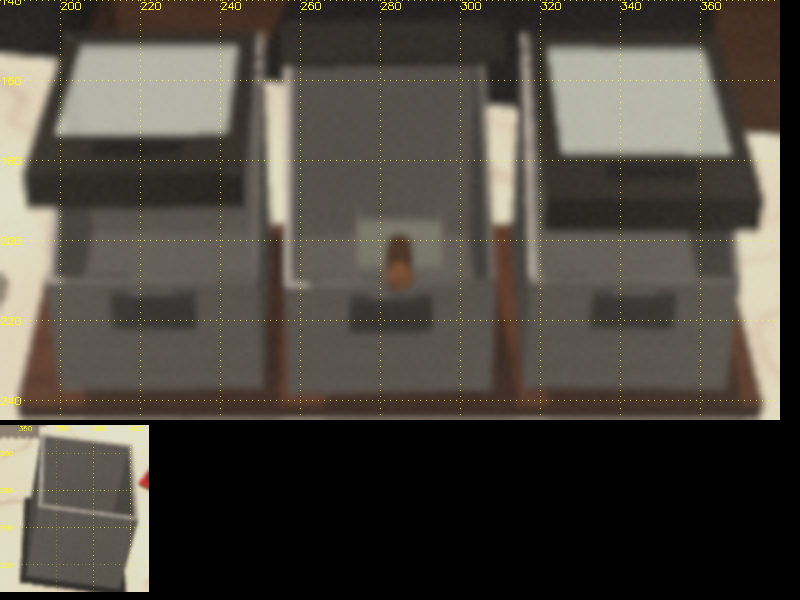

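```bash
cat > h.py <<'E'
import numpy as np, cv2
np.set_printoptions(precision=4,suppress=True)
from bench import r
def P(n,m=None):
    m=m or r.camera_model(n); return np.array(m["camera_matrix"]),np.array(m["camera_from_world"])
def ray(n,uv,m=None):
    K,T=P(n,m); R=T[:3,:3]; return -R.T@T[:3,3], R.T@np.linalg.inv(K)@[uv[0],uv[1],1]
def onz(n,uv,z,m=None):
    o,d=ray(n,uv,m); return o+d*(z-o[2])/d[2]
def proj(n,X,m=None):
    K,T=P(n,m); c=K@(T[:3,:3]@X+T[:3,3]); return c[:2]/c[2]
def tri(a,b,ma=None,mb=None):
    (n1,u1),(n2,u2)=a,b; o1,d1=ray(n1,u1,ma); o2,d2=ray(n2,u2,mb)
    s=np.linalg.lstsq(np.c_[d1,-d2],o2-o1,rcond=None)[0]; p,q=o1+s[0]*d1,o2+s[1]*d2
    return (p+q)/2,np.linalg.norm(p-q)
E
python3 - <<'E'
from h import *
for t,z,pts in [("top",.1,[(199.5,211),(251,210.5),(257,212),(308.5,211),(316,211),(367.5,211.5)]),("bot",.015,[(199.5,237),(250,237),(257,237),(307.5,237),(316,237),(366,237)]),("board",.0,[(190,244),(375,243)])]:
    for p in pts: print(t,p,onz("side",p,z))
print("scene board",onz("scene",(333.5,291),0),onz("scene",(394,257),.0))
print("holder rim scene",[onz("scene",p,.121)for p in [(236.5,317),(280,302.5),(293,340),(249.5,354.5)]])
print("holder foot",[onz("scene",p,.0) for p in [(294.5,344),(250,360.5)]])
E
```

```text
top (199.5, 211) [0.5449 0.154  0.1   ]
top (251, 210.5) [0.57  0.036 0.1  ]
top (257, 212) [0.5671 0.0208 0.1   ]
top (308.5, 211) [ 0.5941 -0.097   0.1   ]
top (316, 211) [ 0.5975 -0.1143  0.1   ]
top (367.5, 211.5) [ 0.6189 -0.2335  0.1   ]
bot (199.5, 237) [0.5481 0.164  0.015 ]
bot (250, 237) [0.5719 0.042  0.015 ]
bot (257, 237) [0.5752 0.0251 0.015 ]
bot (307.5, 237) [ 0.5991 -0.0972  0.015 ]
bot (316, 237) [ 0.6031 -0.1178  0.015 ]
bot (366, 237) [ 0.6268 -0.2391  0.015 ]
board (190, 244) [0.5347 0.1855 0.    ]
board (375, 243) [ 0.6259 -0.263   0.    ]
scene board [ 0.6182 -0.2579  0.    ] [ 0.8072 -0.2246  0.    ]
holder rim scene [array([ 0.3633, -0.2532,  0.121 ]), array([ 0.4706, -0.2541,  0.121 ]), array([ 0.4721, -0.3447,  0.121 ]), array([ 0.3674, -0.3429,  0.121 ])]
holder foot [array([ 0.4757, -0.3523,  0.    ]), array([ 0.3556, -0.354 ,  0.    ])]
```

```bash
python3 - <<'E'
from h import *
print("shaker",onz("scene",(202,131),.0),onz("scene",(188,93),.21)); print("bowl",onz("scene",(220,202),.03))
print("wine",onz("side",(166,212),0),onz("scene",(276,55),.3));print("glass",onz("side",(402,210),0))
print("red1 rim",[onz("scene",p,.115) for p in [(188,253),(232,246),(238,295),(193,303)]])
print("cover tops L (front l/r)",)
for y in (205,208,211): print("E",onz("side",(283.5,y),.123))
# cover front-edge corners in both views
for nm,a,b in [("L l",(246,135),(192,183)),("L r",(272,177),(245,184)),("M l",(280,161),(253,153)),("M r",(304,210),(311,150)),("R l",(303,234),(322,189)),("R r",(330,280),(375,190))]:
    try: print(nm,*tri(("scene",a),("side",b)))
    except Exception as e: print(e)
R=cv2.Rodrigues(r.get_obs()["orientation"])[0]; print(R)
m=r.camera_model("wrist"); T=np.array(m["camera_from_world"]);print(m["camera_matrix"],"cam in tcp",R.T@(-T[:3,:3].T@T[:3,3]-r.get_obs()["tcp_pos"]),"\n",T[:3,:3]@R)
# target rotation: tool z along -e, yaw .197
y=.197; bx=np.array([np.cos(y),np.sin(y),0]);by=np.array([-np.sin(y),np.cos(y),0])
for p in (27,40,61.35):
    a=np.radians(p); z=bx*np.cos(a)-np.array([0,0,np.sin(a)])
    for s in (1,-1):
        x=s*by; Rt=np.c_[x,np.cross(z,x),z]; print(p,s,cv2.Rodrigues(Rt@R.T)[0].ravel())
E
```

```text
shaker [0.4123 0.3151 0.    ] [0.4128 0.3096 0.21  ]
bowl [0.4022 0.0691 0.03  ]
wine [0.6445 0.2921 0.    ] [0.6413 0.281  0.3   ]
glass [ 0.7756 -0.331   0.    ]
red1 rim [array([ 0.2935, -0.0665,  0.115 ]), array([ 0.4016, -0.0843,  0.115 ]), array([ 0.381 , -0.2044,  0.115 ]), array([ 0.2739, -0.1882,  0.115 ])]
cover tops L (front l/r)
E [ 0.5758 -0.0405  0.123 ]
E [ 0.5647 -0.0426  0.123 ]
E [ 0.5537 -0.0446  0.123 ]
L l [0.5186 0.1531 0.198 ] 0.0025698187401073922
L r [0.5459 0.0355 0.1893] 0.010510237851236325
M l [0.5679 0.0288 0.2604] 0.007453531386756025
M r [ 0.579  -0.0987  0.2736] 0.002292376635756993
R l [ 0.5703 -0.1276  0.1835] 0.0012356110589650227
R r [ 0.5937 -0.2454  0.1796] 0.007488708029675946
[[ 0.3286  0.9445 -0.0004]
 [ 0.9445 -0.3286 -0.0016]
 [-0.0017  0.0001 -1.    ]]
[[349.9492   0.     278.6575]
 [  0.     349.9492 216.686 ]
 [  0.       0.       1.    ]] cam in tcp [ 0.0004 -0.0691 -0.1255] 
 [[ 1.     -0.0004 -0.0008]
 [ 0.0002  0.9633 -0.2684]
 [ 0.0008  0.2684  0.9633]]
27 1 [-0.075  -1.1089  0.4776]
27 -1 [ 1.4389 -0.1013 -2.2712]
40 1 [-0.0592 -0.8804  0.498 ]
40 -1 [ 1.1552 -0.0818 -2.3962]
61.35 1 [-0.0332 -0.5047  0.521 ]
61.35 -1 [ 0.6705 -0.0485 -2.5397]
```

Call:
{"fn": "arm_command", "kwargs": {
  "increments": [
    [[0.0,0,0.05],[0,0,0],100],
    [[0.02,-0.03,0.1],[0,0,0],100],
    [[0.05,-0.07,0.13],[0,0,0.06],100],
    [[0.07,-0.11,0.13],[0,0,0.12],100],
    [[0.09,-0.15,0.13],[0,0,0.2],100],
    [[0.11,-0.19,0.13],[0,0,0.25],100],
    [[0.13,-0.23,0.13],[0,0,0.3],100],
    [[0.15,-0.27,0.13],[0,0,0.35],100],
    [[0.17,-0.31,0.13],[0,0,0.4],100],
    [[0.19,-0.35,0.13],[0,0,0.45],100]
  ]
}}

```text
clock: 1.1
tcp_pos: [0.4121, 0.2856, 0.3781]
orientation: [-2.087, -2.348, 0.001]
contact_force: [0.5, 0.1, -0.6]
grip_width: 0.0856
```

```bash
cat >> h.py <<'E'
def turn(p,yaw=.197,roll=0):
    "world rotvec from the present pose to pitch p deg below horizontal along the bin's x, jaws along bin y"
    R=cv2.Rodrigues(r.get_obs()["orientation"])[0]; a=np.radians(p)
    bx=np.array([np.cos(yaw),np.sin(yaw),0]);by=np.array([-np.sin(yaw),np.cos(yaw),0]); z=bx*np.cos(a)-np.array([0,0,np.sin(a)])
    return cv2.Rodrigues(np.c_[by,np.cross(z,by),z]@R.T)[0].ravel()
E
python3 -c "
from h import *
print(turn(27),turn(45),turn(90))"
```

```text
[ 0.1722 -1.0866  0.0716] [ 0.123  -0.7763  0.0757] [ 0.0001 -0.0003  0.0798]
```

Call:
{"fn": "arm_command", "kwargs": {
  "increments": [
    [[0.01,-0.04,0.0],[0.02,-0.12,0.01],100],
    [[0.02,-0.08,0.0],[0.04,-0.24,0.02],100],
    [[0.03,-0.12,0.0],[0.06,-0.36,0.03],100],
    [[0.03,-0.16,0.0],[0.08,-0.48,0.04],100],
    [[0.03,-0.2,0.0],[0.1,-0.6,0.05],100],
    [[0.03,-0.24,0.0],[0.12,-0.74,0.06],100],
    [[0.03,-0.28,0.0],[0.14,-0.86,0.07],100],
    [[0.03,-0.32,-0.02],[0.155,-0.98,0.0716],100],
    [[0.03,-0.35,-0.06],[0.1722,-1.0866,0.0716],100],
    [[0.03,-0.35,-0.1],[0.1722,-1.0866,0.0716],100]
  ]
}}

```text
clock: 2.1
tcp_pos: [0.4321, 0.0667, 0.3529]
orientation: [1.655, 2.085, 0.832]
contact_force: [-1.0, 0.5, -0.6]
grip_width: 0.0853
```

```bash
python3 - <<'E'
from h import *
o=r.get_obs(); print(o["tcp_pos"],o["joints"],turn(27),o["contact_force"])
m=r.camera_model("wrist"); f=r.grab_frame("wrist"); cv2.imwrite("pics/w1.png",f); np.save("w1.npy",np.array([0])); import pickle; pickle.dump(m,open("w1.pkl","wb"))
E
```

```text
[0.4321 0.0667 0.3529] [ 0.1537 -0.3322 -0.2877  2.3569 -0.5256  0.4649  2.0435] [ 0.0096 -0.4143 -0.0792] [-1.0119  0.4904 -0.5722]
```

View pics/w1.png

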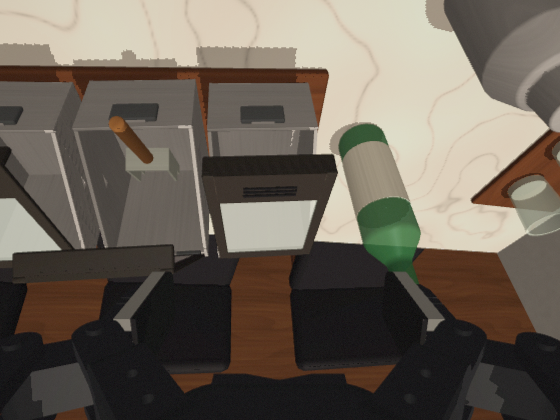

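```bash
python3 - <<'E'
from h import *
import pickle; m=pickle.load(open("w1.pkl","rb"))
f=cv2.imread("pics/w1.png"); hsv=cv2.cvtColor(f,cv2.COLOR_BGR2HSV)
k=cv2.inRange(hsv[105:170,100:160],(5,120,60),(22,255,255)); n,l,s,c=cv2.connectedComponentsWithStats(k); print(s,c)
i=1+np.argmax(s[1:,4]); ys,xs=np.where(l==i); pts=np.c_[xs+100,ys+105].astype(np.float32); print(cv2.fitLine(pts,2,0,.01,.01).ravel())
for p in [(119,124),(118,122)]: print(onz("wrist",p,.123,m), tri(("wrist",p),("side",(283.5,208)),m))
print("handle entry",onz("wrist",(150,161),.085,m))
print("front wall top corners",[onz("wrist",p,.1,m) for p in [(79,128),(196,129),(209,129),(316,129)]])
print("wall base/board",[onz("wrist",p,.015,m) for p in [(89,83),(197,83),(208,85),(312,85)]])
E
```

```text
[[   0    0   60   65 3127]
 [   9   11   44   48  773]] [[29.4109 31.6642]
 [29.8603 33.3583]]
[  0.6646   0.7472 129.8603 138.3583]
[ 0.5613 -0.0399  0.123 ] (array([ 0.5655, -0.0415,  0.1206]), np.float64(0.003210067293454121))
[ 0.559  -0.0406  0.123 ] (array([ 0.5614, -0.0419,  0.1232]), np.float64(0.004318204866507127))
handle entry [ 0.6501 -0.0182  0.085 ]
front wall top corners [array([ 0.5954, -0.086 ,  0.1   ]), array([0.5744, 0.0337, 0.1   ]), array([0.5718, 0.0476, 0.1   ]), array([0.5497, 0.1662, 0.1   ])]
wall base/board [array([ 0.6012, -0.0942,  0.015 ]), array([0.5756, 0.0311, 0.015 ]), array([0.5758, 0.0445, 0.015 ]), array([0.5495, 0.1739, 0.015 ])]
```

Call:
{"fn": "arm_command", "kwargs": {
  "increments": [
    [[0.02,-0.03,-0.02],[0,0,0],100],
    [[0.04,-0.06,-0.06],[0.0,-0.1,-0.02],100],
    [[0.05,-0.1,-0.1],[0.0,-0.2,-0.04],100],
    [[0.05,-0.123,-0.14],[0.01,-0.3,-0.06],100],
    [[0.05,-0.123,-0.173],[0.01,-0.41,-0.08],100],
    [[0.05,-0.123,-0.173],[0.01,-0.41,-0.08],100],
    [[0.05,-0.123,-0.173],[0.01,-0.41,-0.08],100]
  ]
}}

```text
clock: 2.85
tcp_pos: [0.484, 0.0077, 0.3929]
orientation: [1.501, 1.778, 0.989]
contact_force: [0.6, -0.5, -0.3]
grip_width: 0.0853
```

```bash
python3 - <<'E'
from h import *
o=r.get_obs(); print(o["tcp_pos"],o["joints"],turn(27,.21),o["contact_force"])
E
```

```text
[0.484  0.0077 0.3929] [ 0.1252 -0.3339 -0.1597  2.4345 -1.3614  0.1699  2.953 ] [ 0.0018 -0.1004  0.0305] [ 0.5843 -0.5305 -0.2838]
```

```bash
cat > kin.py <<'E'
import numpy as np
from scipy.optimize import least_squares
from scipy.spatial.transform import Rotation as Ro
D=[([-1.3441,.4778,.0223,1.5564,-.0115,1.1093,-.0831],[.2216,.6370,.2473],[2.5595,1.8196,-.0023]),
([.1537,-.3322,-.2877,2.3569,-.5256,.4649,2.0435],[.4321,.0667,.3529],[1.655,2.085,.832]),
([.1252,-.3339,-.1597,2.4345,-1.3614,.1699,2.953],[.4840,.0077,.3929],[1.501,1.778,.989])]
def fk(q,p):
    th,h,a1,L1,a2,L2,d,ph,s1,s2,s3,s4=p
    z=lambda t:Ro.from_euler('z',t); y=lambda t:Ro.from_euler('y',t)
    R=z(th+s1*q[0])*y(q[1]); x=np.array([0,0,h])+R.apply([0,0,0])
    R=R*z(s2*q[2]); x=x+R.apply([a1,0,L1]); R=R*y(q[3]); x=x+R.apply([a2,0,L2])
    R=R*z(s3*q[4])*y(q[5]); x=x+R.apply([0,0,d]); R=R*z(s4*q[6]+ph)
    return x,R
E
cat > fit.py <<'E'
from kin import *
import itertools
best=[]
for sg in itertools.product((1,-1),repeat=4):
  for ph0 in (0,1.57,3.14,-1.57):
    f=lambda v:np.concatenate([np.r_[(x-np.array(X))*5,(R.inv()*Ro.from_rotvec(o)).as_rotvec()] for (q,X,o) in D for x,R in [fk(q,list(v)+list(sg))]])
    s=least_squares(f,[2.58*sg[0] if sg[0]>0 else -.1,.36,0,.42,0,.4,.3,ph0]); best.append((s.cost,sg,s.x.round(4)))
best.sort(key=lambda b:b[0]); [print(b) for b in best[:3]]
E
python3 fit.py
```

```text
(np.float64(0.008020528664282435), (-1, -1, -1, -1), array([-8.9500e-02,  4.9360e-01,  1.0000e-03,  5.4420e-01,  1.8700e-01,
        5.6630e-01,  3.0830e-01,  3.0727e+00]))
(np.float64(0.008020528664282737), (-1, -1, -1, -1), array([-8.9500e-02,  4.9360e-01,  1.0000e-03,  5.4420e-01,  1.8700e-01,
        5.6630e-01,  3.0830e-01, -3.2105e+00]))
(np.float64(0.00802052866428281), (-1, -1, -1, -1), array([-8.9500e-02,  4.9360e-01,  1.0000e-03,  5.4420e-01,  1.8700e-01,
        5.6630e-01,  3.0830e-01,  3.0727e+00]))
```

```bash
cat > fit.py <<'E'
from kin import *
sg=[-1]*4
R=lambda q,v:fk(q,[v[0],.36,0,.4,0,.4,.3,v[1]]+sg)[1]
f=lambda v:np.concatenate([(R(q,v).inv()*Ro.from_rotvec(o)).as_rotvec() for q,X,o in D])
s=least_squares(f,[-.09,3.07]); print(s.x,s.fun.round(4))
E
python3 fit.py
python3 -c "
from h import *
o=r.get_obs();print(o['joints'],o['tcp_pos'],o['orientation'],o['qvel'])"
```

```text
[-5.63506778e-04  3.14108003e+00] [-0.     -0.0001 -0.     -0.0002 -0.     -0.0002  0.     -0.      0.0002]
[ 0.1252 -0.3339 -0.1597  2.4345 -1.3614  0.1699  2.953 ] [0.484  0.0077 0.3929] [1.5008 1.7784 0.9895] [-0.2227 -0.4748  0.2755  0.0011 -0.0043  0.0031  0.0043]
```

```bash
cat > kin.py <<'E'
import numpy as np, itertools
from scipy.optimize import least_squares
from scipy.spatial.transform import Rotation as Ro
z=lambda t:Ro.from_euler('z',-t); y=lambda t:Ro.from_euler('y',t)
def rots(q):
    R1=z(q[0]);R2=R1*y(q[1]);R3=R2*z(q[2]);R4=R3*y(q[3]);R5=R4*z(q[4]);R6=R5*y(q[5]);R7=R6*z(q[6])*z(np.pi)
    return R1,R2,R3,R4,R5,R6,R7
def M(q): # columns: a1,h,d2(y),d3(z),d4(y),d5(z),d6(y),d7(z)
    R=rots(q); e=np.eye(3)
    return np.c_[R[0].apply(e[0]),e[2],R[0].apply(e[1]),R[2].apply(e[2]),R[2].apply(e[1]),R[4].apply(e[2]),R[4].apply(e[1]),R[6].apply(e[2])]
D=[([-1.3441,.4778,.0223,1.5564,-.0115,1.1093,-.0831],[.2216,.6370,.2473]),
([.1537,-.3322,-.2877,2.3569,-.5256,.4649,2.0435],[.4321,.0667,.3529]),
([.1252,-.3339,-.1597,2.4345,-1.3614,.1699,2.953],[.4840,.0077,.3929])]
E
python3 - <<'E'
from kin import *
np.set_printoptions(precision=4,suppress=True)
A=np.vstack([M(q) for q,X in D]);b=np.concatenate([X for q,X in D])
print(np.linalg.svd(A)[1])
for g in ([.081,.317,.1925,.4,-.1685,.4,.1363,.3],[.081,.317,-.1925,.4,.1685,.4,-.1363,.3],[0,.36,0,.42,0,.4,0,.3]):
    g=np.array(g); w=.05
    s=np.linalg.lstsq(np.vstack([A,w*np.eye(8)]),np.r_[b,w*g],rcond=None)[0]; print(s,A@s-b)
E
```

```text
[3.191  2.8324 2.1627 0.8975 0.4662 0.2822 0.1034 0.0699]
[ 0.0103  0.2656  0.017   0.5524 -0.0774  0.4558 -0.0007  0.3079] [-0.0017 -0.0003 -0.0019  0.0032 -0.0014  0.0018 -0.0025  0.0001  0.0003]
[ 0.0096  0.3048 -0.0861  0.5266  0.0263  0.4682 -0.002   0.3127] [-0.0005 -0.      0.003  -0.0035 -0.0013 -0.0027  0.0036  0.0006 -0.0002]
[ 0.0026  0.2898 -0.0371  0.5381 -0.0242  0.4708 -0.0006  0.3094] [-0.0005 -0.0004  0.0007 -0.0001 -0.0004 -0.0004  0.0006  0.     -0.0002]
```

```bash
cat >> kin.py <<'E'
PAR=np.array([.0026,.2898,-.0371,.5381,-.0242,.4708,-.0006,.3094])
LO=np.array([-2.96,-.34,-1.41,.24,-1.37,.17,-2.96]);HI=np.array([2.96,2.1,1.46,2.44,4.51,1.92,2.96])
def fk(q): return M(q)@PAR, rots(q)[6]
def tool(p,s=1,yaw=.2):
    a=np.radians(p); bx=np.array([np.cos(yaw),np.sin(yaw),0]);x=s*np.array([-np.sin(yaw),np.cos(yaw),0]); zz=bx*np.cos(a)-np.array([0,0,np.sin(a)])
    return Ro.from_matrix(np.c_[x,np.cross(zz,x),zz])
def ik(X,R,q0,reg=1e-3):
    m=.03
    def f(q):
        x,r=fk(q); return np.r_[(x-X)*5,(r.inv()*R).as_rotvec(),reg*(q-q0)]
    s=least_squares(f,np.clip(q0,LO+m+.001,HI-m-.001),bounds=(LO+m,HI-m)); x,r=fk(s.x)
    return s.x,np.linalg.norm(x-X),(r.inv()*R).magnitude()
E
python3 - <<'E'
from kin import *
np.set_printoptions(precision=2,suppress=True)
rng=np.random.default_rng(0)
for nm,X,ps in [("grasp",[.57,-.039,.121],(27,35,45,60)),("place",[.417,-.297,.25],(90,100,75)),("pressM",[.6,-.04,.12],(61,))]:
  for p in ps:
    for s in (1,-1):
      out=[]
      for _ in range(25):
        q0=rng.uniform(LO,HI); q,e,a=ik(np.array(X),tool(p,s),q0)
        if e<.004 and a<.02: out.append(q)
      out.sort(key=lambda q:abs(q[2])+abs(q[0])*.1)
      print(nm,p,s,len(out),*out[:3])
E
```

```text
grasp 27 1 0
grasp 27 -1 0
grasp 35 1 17 [ 1.19  1.1  -1.38  2.41  2.51  0.79 -0.08] [ 1.19  1.1  -1.38  2.41  2.51  0.79 -0.08] [ 1.19  1.1  -1.38  2.41  2.51  0.79 -0.08]
grasp 35 -1 9 [ 1.15  1.01 -1.31  2.41  2.58  0.74  2.93] [ 1.15  1.01 -1.31  2.41  2.58  0.74  2.93] [ 1.15  1.01 -1.31  2.41  2.58  0.74  2.93]
grasp 45 1 12 [ 0.2   0.4  -0.17  2.41  3.45  0.45 -1.62] [ 0.21  0.4  -0.17  2.41  3.45  0.45 -1.62] [ 0.27  0.41 -0.24  2.4   3.4   0.43 -1.56]
grasp 45 -1 8 [ 0.21  0.4  -0.17  2.41  3.45  0.45  1.52] [ 0.21  0.4  -0.17  2.41  3.45  0.45  1.52] [ 0.21  0.4  -0.17  2.41  3.45  0.45  1.52]
grasp 60 1 12 [ 0.67  0.46 -0.77  2.22  1.33  0.2   0.54] [ 0.67  0.46 -0.77  2.22  1.33  0.2   0.54] [ 0.67  0.46 -0.77  2.22  1.33  0.2   0.54]
grasp 60 -1 6 [ 0.67  0.46 -0.77  2.22  1.33  0.2  -2.6 ] [ 0.67  0.46 -0.77  2.22  1.33  0.2  -2.6 ] [ 0.67  0.46 -0.77  2.22  1.33  0.2  -2.61]
place 90 1 9 [ 0.44  0.21  0.06  1.94 -0.01  0.99  2.28] [ 0.65  0.22 -0.17  1.93  0.04  1.    2.22] [ 0.03  0.21  0.55  1.97 -0.13  0.99  2.41]
place 90 -1 14 [ 0.39  0.2   0.13  1.95 -0.03  0.99 
[... 268 characters left out ...]
  1.86  0.13  1.15 -1.01] [ 0.34  0.27  0.12  1.87  0.08  1.14 -0.96] [ 0.31  0.27  0.16  1.87  0.07  1.14 -0.95]
place 75 1 9 [ 0.14  0.12  0.53  2.09 -0.36  0.8   2.66] [ 1.23  0.2  -0.68  2.01 -0.07  0.78  2.38] [-0.19  0.15  0.91  2.11 -0.45  0.82  2.76]
place 75 -1 11 [ 0.9   0.16 -0.32  2.04 -0.2   0.78 -0.65] [ 0.92  0.16 -0.34  2.04 -0.19  0.78 -0.66] [-0.04  0.13  0.73  2.1  -0.4   0.81 -0.43]
pressM 61 1 12 [-0.16  0.39  0.21  2.2  -1.19  0.2   2.93] [-0.16  0.39  0.21  2.2  -1.19  0.2   2.93] [ 0.58  0.47 -0.67  2.15  1.06  0.2   0.8 ]
pressM 61 -1 18 [-0.18  0.39  0.23  2.21 -1.31  0.2  -0.1 ] [-0.18  0.39  0.23  2.21 -1.31  0.2  -0.09] [-0.18  0.39  0.23  2.21 -1.31  0.2  -0.1 ]
```

```bash
python3 - <<'E'
from kin import *
np.set_printoptions(precision=2,suppress=True)
rng=np.random.default_rng(0)
for yaw in (.2,.1,0):
 for p in (60,63,66,69):
  X=np.array([.571,-.039,.119]);out=[]
  for _ in range(30):
    q0=rng.uniform(LO,HI);q0[4]=rng.uniform(-1,1);q0[2]=rng.uniform(-.7,.7); q,e,a=ik(X,tool(p,1,yaw),q0)
    if e<.004 and a<.02 and abs(q[4])<1.37 and abs(q[6])<2.8: out.append(q)
  out.sort(key=lambda q:abs(q[4])+.3*abs(q[2]))
  print(yaw,p,len(out),*out[:2])
E
```

```text
0.2 60 10 [ 0.67  0.47 -0.76  2.22  1.35  0.2   0.52] [ 0.67  0.47 -0.76  2.22  1.35  0.2   0.52]
0.2 63 14 [ 0.56  0.43 -0.65  2.2   0.92  0.2   0.92] [ 0.56  0.43 -0.65  2.2   0.92  0.2   0.92]
0.2 66 17 [ 0.33  0.38 -0.39  2.18  0.31  0.2   1.49] [ 0.33  0.38 -0.39  2.18  0.31  0.2   1.48]
0.2 69 18 [ 0.15  0.37 -0.18  2.16 -0.01  0.26  1.77] [ 0.18  0.37 -0.22  2.16  0.04  0.26  1.72]
0.1 60 0
0.1 63 12 [ 0.46  0.41 -0.56  2.21  1.04  0.2   0.67] [ 0.46  0.41 -0.56  2.21  1.04  0.2   0.67]
0.1 66 16 [ 0.27  0.37 -0.34  2.19  0.48  0.2   1.19] [ 0.27  0.37 -0.34  2.19  0.48  0.2   1.19]
0.1 69 18 [ 0.02  0.36 -0.06  2.17 -0.03  0.25  1.67] [ 0.02  0.36 -0.06  2.17 -0.03  0.25  1.67]
0 60 0
0 63 18 [ 0.32  0.38 -0.43  2.22  1.09  0.2   0.48] [ 0.32  0.38 -0.43  2.22  1.09  0.2   0.48]
0 66 20 [ 0.15  0.36 -0.24  2.2   0.56  0.2   0.99] [ 0.15  0.36 -0.24  2.2   0.56  0.2   0.99]
0 69 23 [-0.04  0.35 -0.01  2.18  0.09  0.24  1.44] [-0.04  0.35 -0.01  2.18  0.09  0.24  1.44]
```

```bash
python3 - <<'E'
from h import *
print(turn(85,.2), r.get_obs()["tcp_pos"])
E
```

```text
[-0.188  0.894  0.028] [0.484  0.0077 0.3929]
```

Call:
{"fn": "arm_command", "kwargs": {
  "increments": [
    [[-0.02,-0.01,0.0],[-0.02,0.1,0.0],100],
    [[-0.03,-0.02,0.0],[-0.04,0.22,0.01],100],
    [[-0.03,-0.03,0.0],[-0.07,0.35,0.01],100],
    [[-0.03,-0.04,-0.02],[-0.1,0.48,0.02],100],
    [[-0.03,-0.05,-0.04],[-0.13,0.62,0.02],100],
    [[-0.03,-0.065,-0.06],[-0.16,0.76,0.03],100],
    [[-0.03,-0.065,-0.08],[-0.188,0.894,0.028],100],
    [[-0.03,-0.065,-0.1],[-0.188,0.894,0.028],100],
    [[-0.03,-0.065,-0.1],[-0.188,0.894,0.028],100],
    [[-0.03,-0.065,-0.1],[-0.188,0.894,0.028],100]
  ]
}}

```text
clock: 3.85
tcp_pos: [0.4542, -0.0573, 0.2919]
orientation: [1.951, 2.389, 0.102]
contact_force: [-0.3, 0.1, -0.8]
grip_width: 0.0855
```

```bash
python3 - <<'E'
from h import *
o=r.get_obs(); print(o["tcp_pos"],o["joints"],turn(85,.2),turn(75,.2),turn(67,.2))
import kin; x,R=kin.fk(o["joints"]); print(x)
E
```

```text
[ 0.4542 -0.0573  0.2919] [ 0.7117  0.0781 -0.7331  2.0093  0.0449  0.9893  1.731 ] [ 0.0011 -0.0005 -0.0009] [ 0.0359 -0.1716 -0.0008] [ 0.0637 -0.3084 -0.0007]
[ 0.4499 -0.057   0.2927]
```

Call:
{"fn": "arm_command", "kwargs": {
  "increments": [
    [[0.02,0.003,-0.03],[0.01,-0.04,0],100],
    [[0.04,0.005,-0.07],[0.02,-0.08,0],100],
    [[0.06,0.007,-0.11],[0.03,-0.13,0],100],
    [[0.062,0.007,-0.145],[0.036,-0.17,0],100],
    [[0.08,0.011,-0.15],[0.04,-0.2,0],100],
    [[0.09,0.013,-0.156],[0.05,-0.25,0],100],
    [[0.09,0.013,-0.156],[0.05,-0.25,0],100]
  ]
}}

```text
clock: 4.55
tcp_pos: [0.5434, -0.0453, 0.1365]
orientation: [1.834, 2.243, 0.384]
contact_force: [-0.9, 0.1, 0.4]
grip_width: 0.0855
```

```bash
python3 - <<'E'
from h import *
o=r.get_obs(); print(o["tcp_pos"],o["joints"],turn(67,.2),o["contact_force"])
a=r.grab_frame("wrist"); cv2.imwrite("pics/w2.png",a)
b=r.grab_frame("side"); cv2.imwrite("pics/s2.png",b); b=cv2.resize(b[120:270,190:400],None,fx=1.9,fy=1.9,interpolation=3)
w=cv2.resize(a,(400,300)); cv2.imwrite("pics/v2.png",np.hstack([w,cv2.resize(b,(400,300))]))
E
```

```text
[ 0.5434 -0.0453  0.1365] [ 0.5218  0.3525 -0.5993  2.1683  0.3971  0.3624  1.4061] [ 0.0152 -0.0574  0.0007] [-0.9203  0.1026  0.3988]
```

View pics/v2.png

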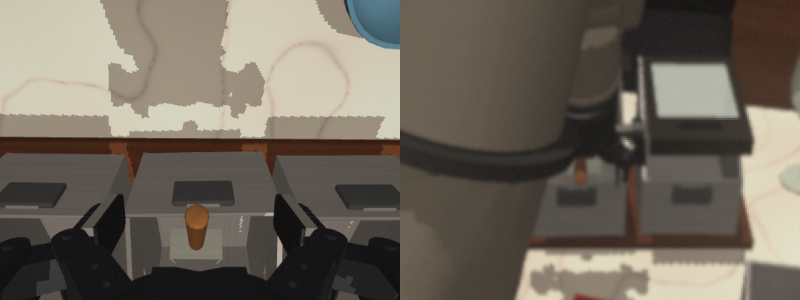

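```bash
python3 - <<'E'
from h import *
a=cv2.imread("pics/w2.png"); hsv=cv2.cvtColor(a,cv2.COLOR_BGR2HSV); k=cv2.inRange(hsv[270:360,240:320],(5,120,60),(22,255,255)); n,l,s,c=cv2.connectedComponentsWithStats(k); i=1+np.argmax(s[1:,4]); x,y,w,h,_=s[i]; print(x+240,y+270,w,h)
ys,xs=np.where(l==i)
for t in range(0,h,6): q=xs[ys==y+t]; print(y+t+270,q.min()+240,q.max()+240)
for v in (298,302,306): print(onz("wrist",(276,v),.122))
E
```

```text
259 286 34 64
286 274 277
292 263 287
298 260 291
304 259 292
310 260 290
316 261 289
322 262 288
328 263 287
334 264 285
340 265 284
346 267 281
[ 0.5606 -0.0422  0.122 ]
[ 0.5633 -0.0416  0.122 ]
[ 0.566  -0.0411  0.122 ]
```

Call:
{"fn": "arm_command", "kwargs": {
  "increments": [
    [[0.01,0.002,-0.006],[0.005,-0.02,0],100],
    [[0.02,0.0035,-0.012],[0.01,-0.04,0],100],
    [[0.028,0.005,-0.016],[0.015,-0.057,0],100],
    [[0.028,0.005,-0.016],[0.015,-0.057,0],100],
    [[0.028,0.005,-0.016],[0.015,-0.057,0],0],
    [[0.028,0.005,-0.016],[0.015,-0.057,0],0],
    [[0.028,0.005,-0.016],[0.015,-0.057,0],0],
    [[0.028,0.005,-0.016],[0.015,-0.057,0],0],
    [[0.028,0.005,-0.016],[0.015,-0.057,0],0],
    [[0.028,0.005,-0.016],[0.015,-0.057,0],0]
  ],
  "newtons": 80
}}

```text
clock: 5.65
tcp_pos: [0.5721, -0.0398, 0.1203]
orientation: [1.808, 2.21, 0.45]
contact_force: [-0.1, 0.5, 0.9]
grip_width: 0.0139
```

Call:
{"fn": "arm_command", "kwargs": {
  "increments": [
    [[0,0,0.004],[0,0,0],0],
    [[-0.005,-0.001,0.01],[0,0,0],0],
    [[-0.013,-0.003,0.018],[0,0,0],0],
    [[-0.02,-0.004,0.024],[-0.005,0.02,0],0],
    [[-0.02,-0.004,0.024],[-0.005,0.02,0],0]
  ]
}}

```text
clock: 6.15
tcp_pos: [0.5516, -0.0442, 0.1451]
orientation: [1.818, 2.221, 0.427]
contact_force: [0.4, -0.3, -0.9]
grip_width: 0.0139
```

```bash
python3 - <<'E'
from h import *
o=r.get_obs(); print(o["tcp_pos"],o["grip_width"],o["joints"],o["contact_force"],o["moment"])
a=r.grab_frame("wrist"); cv2.imwrite("pics/w3.png",a)
E
```

```text
[ 0.5516 -0.0442  0.1451] 0.01387486670529886 [ 0.547   0.3452 -0.6213  2.1686  0.3982  0.3345  1.4082] [ 0.3554 -0.3257 -0.9173] [-0.1016  0.5651 -0.0351]
```

View pics/w3.png

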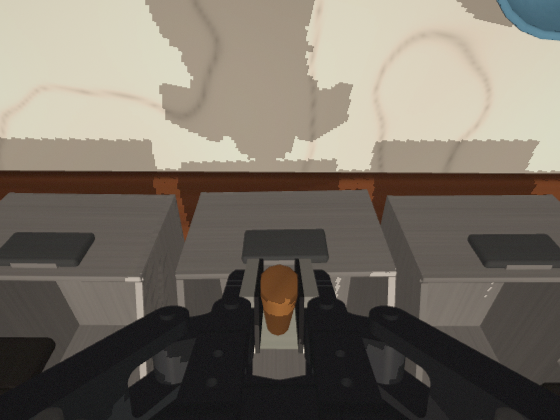

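Call:
{"fn": "arm_command", "kwargs": {
  "increments": [
    [[-0.014,-0.003,0.015],[-0.008,0.04,0],0],
    [[-0.028,-0.006,0.03],[-0.016,0.08,0],0],
    [[-0.043,-0.009,0.045],[-0.024,0.12,0],0],
    [[-0.055,-0.011,0.068],[-0.036,0.18,0],0],
    [[-0.068,-0.014,0.09],[-0.05,0.25,0],0],
    [[-0.082,-0.017,0.115],[-0.066,0.33,0],0],
    [[-0.09,-0.019,0.125],[-0.08,0.4,0],0],
    [[-0.107,-0.022,0.145],[-0.094,0.46,0],0],
    [[-0.107,-0.022,0.165],[-0.1,0.5,0],0],
    [[-0.107,-0.022,0.185],[-0.1,0.5,0],0]
  ]
}}

```text
clock: 7.2
tcp_pos: [0.4455, -0.0657, 0.3295]
orientation: [-1.933, -2.363, 0.153]
contact_force: [0.9, 0.1, -2.4]
grip_width: 0.0134
```

```bash
python3 - <<'E'
from h import *
o=r.get_obs(); print(o["tcp_pos"],o["grip_width"],o["joints"],o["contact_force"],turn(98,.2),turn(100,0))
a=r.grab_frame("scene"); cv2.imwrite("pics/sc4.png",a)
b=r.grab_frame("side"); cv2.imwrite("pics/si4.png",b)
w=r.grab_frame("wrist"); cv2.imwrite("pics/w4.png",w)
cv2.imwrite("pics/v4.png",np.vstack([np.hstack([cv2.resize(a[60:360,180:460],(400,420)),cv2.resize(b[100:400,190:470],(400,420))])]))
E
```

```text
[ 0.4455 -0.0657  0.3295] 0.013407019364912849 [ 0.6972  0.1675 -0.7804  1.8467  0.135   1.3089  1.643 ] [ 0.9274  0.0737 -2.3805] [-0.004   0.0081  0.0005] [-0.0067  0.0433 -0.1994]
```

View pics/v4.png

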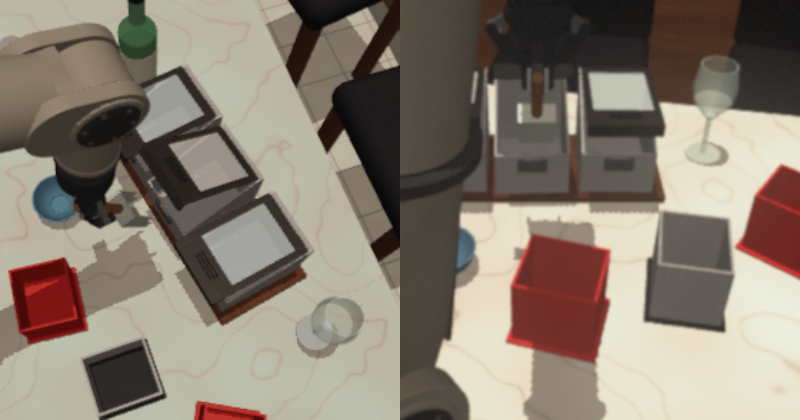

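```bash
python3 - <<'E'
from h import *
g=r.get_obs()["tcp_pos"]
for th in (45,52,58,64):
    t=np.radians(th); d=np.array([np.cos(t)*.98,np.cos(t)*.2,-np.sin(t)]); n=np.array([np.sin(t)*.98,np.sin(t)*.2,np.cos(t)])
    print(th,"mid",proj("side",g+.146*d+0*n),"rim front",proj("side",g+.187*d+.016*n),"bowl/handle",proj("side",g+.107*d+.0*n),proj("scene",g+.187*d+.016*n))
b=cv2.imread("pics/si4.png")[140:210,255:320]; cv2.imwrite("pics/v5.png",np.hstack([cv2.resize(b,(520,560),interpolation=3),cv2.resize(cv2.imread("pics/sc4.png")[185:235,230:290],(280,233),interpolation=3) if 0 else np.zeros((560,1,3),np.uint8)]))
E
```

```text
45 mid [283.4502 174.533 ] rim front [283.0894 171.1766] bowl/handle [283.7715 170.6879] [297.0282 193.6045]
52 mid [283.5164 182.6733] rim front [283.1552 181.3847] bowl/handle [283.8228 176.8783] [291.1532 199.1498]
58 mid [283.5869 189.4652] rim front [283.2283 189.9754] bowl/handle [283.8776 182.025 ] [285.6884 203.8746]
64 mid [283.6697 196.0374] rim front [283.3164 198.3701] bowl/handle [283.9419 186.9822] [279.8737 208.5437]
```

View pics/v5.png

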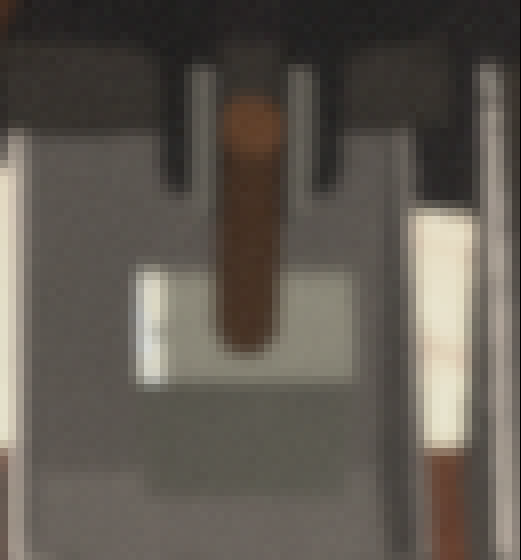

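```bash
python3 - <<'E'
from kin import *
from h import r,turn
np.set_printoptions(precision=3,suppress=True)
q=r.get_obs()["joints"]
for X,p,yw in [((.445,-.066,.36),100,.2),((.38,-.2,.36),100,.1),((.345,-.297,.34),100,0),((.345,-.297,.18),100,0)]:
    q,e,a=ik(np.array(X),tool(p,1,yw),q,.02); print(q,e,a)
# holder check in side view
from h import onz
for p in [(371,256),(418.5,262),(421,296),(368,290)]: print(onz("side",p,.121),onz("side",p,.115))
E
```

```text
[ 0.679  0.18  -0.779  1.772  0.144  1.417  1.633] 6.878074940085172e-06 7.35272965988834e-05
[ 0.89   0.105 -0.639  1.831  0.124  1.392  1.887] 1.903249403312558e-05 0.00020042339752181267
[ 1.005  0.151 -0.543  1.823  0.159  1.349  1.984] 7.000978169811767e-06 6.647786539841624e-05
[ 0.95   0.33  -0.517  2.012  0.278  1.018  1.848] 2.3210348552795658e-05 0.00019479272336944234
[ 0.444 -0.245  0.121] [ 0.451 -0.246  0.115]
[ 0.445 -0.339  0.121] [ 0.451 -0.341  0.115]
[ 0.354 -0.34   0.121] [ 0.359 -0.341  0.115]
[ 0.35  -0.243  0.121] [ 0.356 -0.244  0.115]
```

```bash
python3 - <<'E'
from h import *
S=[(370.8,249.5),(421.8,256),(421.5,295),(368.5,287)]
C=[(280,302.5),(293,340),(249.5,354.5),(236.5,317)]
for s,c in zip(S,C): print(onz("side",s,.119),tri(("side",s),("scene",c)))
print("foot",onz("side",(363,328.5),0),onz("side",(416,329),0), onz("side",(100*0+190+(646-400)/1.4286,100+319/1.4286),0),onz("side",(190+(724-400)/1.4286,100+327/1.4286),0))
E
```

```text
[ 0.466  -0.2445  0.119 ] (array([ 0.4716, -0.2491,  0.113 ]), np.float64(0.008463917814491708))
[ 0.4662 -0.3473  0.119 ] (array([ 0.4718, -0.3464,  0.1145]), np.float64(0.0038813778197872976))
[ 0.3583 -0.3416  0.119 ] (array([ 0.3666, -0.3431,  0.1105]), np.float64(0.0008533654589638755))
[ 0.3597 -0.2441  0.119 ] (array([ 0.3634, -0.2484,  0.1141]), np.float64(0.008169665014136575))
foot [ 0.3574 -0.2468  0.    ] [ 0.3766 -0.3529  0.    ] [ 0.3704 -0.2445  0.    ] [ 0.3772 -0.3545 -0.    ]
```

Call:
{"fn": "arm_command", "kwargs": {
  "increments": [
    [[0,0,0.03],[0,0,0],0],
    [[-0.01,-0.025,0.035],[0,0.005,-0.02],0],
    [[-0.02,-0.05,0.035],[0,0.01,-0.04],0],
    [[-0.035,-0.085,0.035],[0,0.015,-0.07],0],
    [[-0.05,-0.12,0.035],[0,0.02,-0.1],0],
    [[-0.065,-0.155,0.035],[0,0.03,-0.13],0],
    [[-0.08,-0.19,0.03],[0,0.035,-0.16],0],
    [[-0.09,-0.215,0.025],[-0.007,0.043,-0.19],0],
    [[-0.097,-0.231,0.02],[-0.007,0.043,-0.199],0],
    [[-0.097,-0.231,0.02],[-0.007,0.043,-0.199],0]
  ]
}}

```text
clock: 8.35
tcp_pos: [0.3466, -0.2982, 0.3475]
orientation: [-2.132, -2.126, 0.187]
contact_force: [0.3, -0.2, -2.0]
grip_width: 0.0137
```

```bash
python3 - <<'E'
from h import *
o=r.get_obs(); print(o["tcp_pos"],o["grip_width"],o["contact_force"],turn(100,0))
a=r.grab_frame("scene"); cv2.imwrite("pics/sc6.png",a)
b=r.grab_frame("side"); cv2.imwrite("pics/si6.png",b)
cv2.imwrite("pics/v6.png",np.hstack([cv2.resize(a[240:380,190:330],(400,400),interpolation=3),cv2.resize(b[180:340,300:460],(400,400),interpolation=3)]))
E
```

```text
[ 0.3466 -0.2982  0.3475] 0.013728935127962198 [ 0.3255 -0.1994 -2.0103] [-0.0006 -0.0013  0.0031]
```

View pics/v6.png

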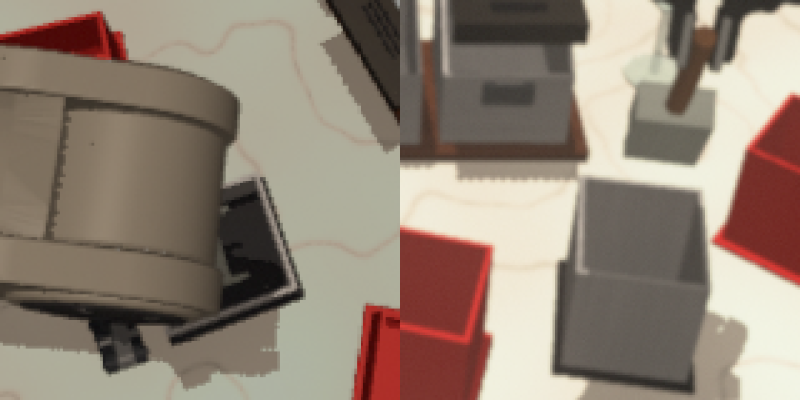

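```bash
python3 - <<'E'
from h import *
g=r.get_obs()["tcp_pos"]
for th in (54,60,66):
    t=np.radians(th); d=np.array([np.cos(t),0,-np.sin(t)]); n=np.array([np.sin(t),0,np.cos(t)])
    for L in (.187,.105):
        for zz in (-.014,.016): print(th,L,zz,[proj("side",g+L*d+zz*n+np.array([0,s*.027,0])) for s in (1,-1)], (g+L*d+zz*n)[[0,2]])
E
```

```text
54 0.187 -0.014 [array([387.3196, 230.7577]), array([415.8536, 234.2491])] [0.4472 0.1892]
54 0.187 0.016 [array([388.6961, 215.9783]), array([416.9746, 219.3106])] [0.4715 0.2068]
54 0.105 -0.014 [array([392.3147, 219.4152]), array([423.5924, 223.1293])] [0.399  0.2555]
54 0.105 0.016 [array([393.768 , 203.3815]), array([424.7389, 206.9075])] [0.4233 0.2732]
60 0.187 -0.014 [array([386.5498, 240.2068]), array([415.3292, 243.8114])] [0.43   0.1798]
60 0.187 0.016 [array([387.7619, 225.705 ]), array([416.1874, 229.1392])] [0.456  0.1948]
60 0.105 -0.014 [array([391.9147, 225.0254]), array([423.3809, 228.8158])] [0.389  0.2508]
60 0.105 0.016 [array([393.1618, 209.4335]), array([424.2055, 213.0253])] [0.415  0.2658]
66 0.187 -0.014 [array([385.8954, 249.4151]), array([414.9851, 253.1404])] [0.4119 0.1722]
66 0.187 0.016 [array([386.9331, 235.2675]), array([415.57 , 238.811])] [0.4393 0.1844]
66 0.105 -0.014 [array([391.5985, 230.3959]), array([423.295 , 234.2658])] [0.3785 0.2471]
66 0.105 0.016 [array([392.6274, 215.3648]), array([423.787 , 219.0264])] [0.4059 0.2593]
```

Call:
{"fn": "arm_command", "kwargs": {
  "increments": [
    [[0,0.005,-0.02],[0,0,0],0],
    [[0,0.005,-0.045],[0,0,0],0],
    [[0,0.005,-0.07],[0,0,0],0],
    [[0,0.005,-0.095],[0,0,0],0],
    [[0,0.005,-0.12],[0,0,0],0],
    [[0,0.005,-0.14],[0,0,0],0],
    [[0,0.005,-0.155],[0,0,0],0],
    [[0,0.005,-0.155],[0,0,0],0]
  ]
}}

```text
clock: 9.25
tcp_pos: [0.3481, -0.2896, 0.1929]
orientation: [-2.125, -2.133, 0.186]
contact_force: [-0.8, 0.1, -1.2]
grip_width: 0.0135
```

Call:
{"fn": "arm_command", "kwargs": {
  "increments": [
    [[0,0,-0.004],[0,0,0],0],
    [[0,0,-0.007],[0,0,0],0],
    [[0,0,-0.007],[0,0,0],0]
  ]
}}

```text
clock: 9.55
tcp_pos: [0.3484, -0.2917, 0.1876]
orientation: [-2.131, -2.132, 0.186]
contact_force: [0.8, 0.0, -0.5]
grip_width: 0.0139
```

Call:
{"fn": "arm_command", "kwargs": {
  "increments": [
    [[0,0,-0.003],[0,0,0],0],
    [[0,0,-0.006],[0,0,0],0],
    [[0,0,-0.006],[0,0,0],0]
  ]
}}

```text
clock: 9.85
tcp_pos: [0.3477, -0.2917, 0.1809]
orientation: [-2.131, -2.131, 0.187]
contact_force: [-0.7, 0.0, -0.6]
grip_width: 0.0135
```

```bash
python3 - <<'E'
from h import *
o=r.get_obs(); print(o["tcp_pos"],o["grip_width"],o["contact_force"],o["moment"])
a=r.grab_frame("side"); cv2.imwrite("pics/si7.png",a); w=r.grab_frame("wrist"); cv2.imwrite("pics/w7.png",w)
cv2.imwrite("pics/v7.png",np.hstack([cv2.resize(w,(400,300)),cv2.resize(a[200:340,310:497],(400,300),interpolation=3)]))
E
```

```text
[ 0.3477 -0.2917  0.1809] 0.013505878676980417 [-0.7216  0.0131 -0.6283] [-0.0066 -0.2103  0.0396]
```

View pics/v7.png

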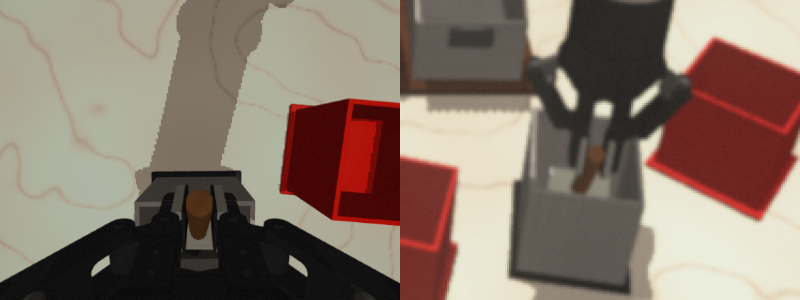

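Call:
{"fn": "arm_command", "kwargs": {
  "increments": [
    [[0,0,-0.003],[0,0,0],0],
    [[0,0,-0.005],[0,0,0],0],
    [[0,0,-0.005],[0,0,0],0]
  ]
}}

```text
clock: 10.25
tcp_pos: [0.3478, -0.2917, 0.1759]
orientation: [-2.13, -2.131, 0.187]
contact_force: [-0.6, -0.2, -1.6]
grip_width: 0.0133
```

Call:
{"fn": "arm_command", "kwargs": {
  "increments": [
    [[0,0,-0.003],[0,0,0],0],
    [[0,0,-0.006],[0,0,0],0],
    [[0,0,-0.006],[0,0,0],0]
  ]
}}

```text
clock: 10.55
tcp_pos: [0.3454, -0.2928, 0.1729]
orientation: [-2.13, -2.126, 0.196]
contact_force: [-13.8, 3.1, 33.9]
grip_width: 0.0141
```

Call:
{"fn": "arm_command", "kwargs": {
  "increments": [
    [[0,0,0.004],[0,0,0],0],
    [[0,0,0.004],[0,0,0],0],
    [[0,0,0.004],[0,0,0],25],
    [[0,0,0.004],[0,0,0],45],
    [[0,0,0.004],[0,0,0],60],
    [[0,0,0.004],[0,0,0],60],
    [[0,0,0.004],[0,0,0],60],
    [[0,0,0.004],[0,0,0],60],
    [[0,0,0.004],[0,0,0],60],
    [[0,0,0.004],[0,0,0],60]
  ]
}}

```text
clock: 11.55
tcp_pos: [0.348, -0.2918, 0.1742]
orientation: [-2.131, -2.131, 0.186]
contact_force: [0.2, 0.1, 0.9]
grip_width: 0.0508
```

Retreat along the tool axis and check the scoop by colour.

Call:
{"fn": "arm_command", "kwargs": {
  "increments": [
    [[0.003,0,0.02],[0,0,0],60],
    [[0.006,0,0.05],[0,0,0],60],
    [[0.012,0,0.09],[0,0,0],60],
    [[0.018,0,0.13],[0,0,0],60],
    [[0.02,0,0.17],[0,0,0],60],
    [[0.02,0.02,0.2],[0,0,0],60]
  ]
}}

```text
clock: 12.15
tcp_pos: [0.3682, -0.2736, 0.3766]
orientation: [-2.136, -2.129, 0.186]
contact_force: [0.6, 0.9, -0.6]
grip_width: 0.051
```

```bash
python3 - <<'E'
from h import *
o=r.get_obs(); print(o["tcp_pos"],o["joints"],o["contact_force"])
import pickle
for n in ("side","wrist","scene"):
    m=r.camera_model(n); a=r.grab_frame(n); cv2.imwrite(f"pics/{n}8.png",a); pickle.dump(m,open(n+"8.pkl","wb"))
    k=cv2.inRange(cv2.cvtColor(a,cv2.COLOR_BGR2HSV),(5,120,50),(22,255,220)); c,l,s,ce=cv2.connectedComponentsWithStats(k)
    for i in range(1,c):
        if s[i,4]>25: print(n,s[i],ce[i])
E
```

```text
[ 0.3682 -0.2736  0.3766] [ 0.9744  0.1315 -0.5748  1.7618  0.1408  1.4293  1.9342] [ 0.6382  0.9334 -0.6097]
side [    0     0    82   163 10831] [35.6698 75.5   ]
side [  230     0   178   153 13302] [313.0419  49.5939]
side [ 458    0  102  191 8375] [521.6239  60.101 ]
side [381 120  14  23 181] [387.2762 130.884 ]
side [ 14 170  14   4  34] [ 20.2353 171.4706]
side [   0  175   83   68 1744] [ 32.2167 212.5562]
side [310 197   4  32  79] [311.2785 212.6076]
side [398 276   6   7  32] [400.75   278.9062]
wrist [248 183  19  58 701] [257.067  210.1155]
scene [   0    0  148   35 2345] [55.2213 11.3279]
scene [ 175    0  104   54 2272] [221.5753  27.0845]
scene [ 520    0   40   54 1031] [541.2493  21.6062]
scene [551   0   9  16  68] [556.0294   4.7647]
scene [502  16  37  56 523] [519.2027  43.3614]
scene [493  32  21  36 125] [502.72  49.08]
scene [476  38  39  55 600] [495.2167  64.66  ]
scene [460  61  37  41 633] [476.0221  84.0126]
scene [267 176  25  38 145] [277.869  192.6276]
scene [548 205  12  23 132] [555.0152 214.1288]
scene [533 210  27  57 584] [549.5137 232.9486]
scene [329 250  65  41 531] [362.7269 270.6685]
scene [243 329  15   8  80] [250.2  332.05]
scene [224 335   9   6  40] [227.275 337.675]
```

```bash
python3 - <<'E'
from h import *
import pickle; mw=pickle.load(open("wrist8.pkl","rb"))
for w in [(257,187),(257,237)]:
    for s in [(401,277),(401,280),(401,283)]: print(w,s,*tri(("wrist",w),("side",s),mw))
for s in [(245,335),(257,330)]: print(s,[tri(("wrist",w),("scene",s),mw) for w in [(257,187),(257,237)]])
a=cv2.imread("pics/wrist8.png");k=cv2.inRange(cv2.cvtColor(a,cv2.COLOR_BGR2HSV),(5,120,50),(22,255,220))
for y in range(183,242,6): x=np.where(k[y,230:290])[0]; print(y,x.min()+230,x.max()+230,end="; ")
b=cv2.imread("pics/side8.png"); print(cv2.cvtColor(b,cv2.COLOR_BGR2HSV)[264:300:3,396:408:3].tolist())
E
```

```text
(257, 187) (401, 277) [ 0.3301 -0.2916  0.1855] 0.00394916170923816
(257, 187) (401, 280) [ 0.3302 -0.2924  0.1782] 0.004604193982431381
(257, 187) (401, 283) [ 0.3304 -0.2932  0.1708] 0.005266146148612693
(257, 237) (401, 277) [ 0.3865 -0.2981  0.1306] 0.00941845491922167
(257, 237) (401, 280) [ 0.388  -0.2992  0.1213] 0.010268502160415275
(257, 237) (401, 283) [ 0.3895 -0.3002  0.1119] 0.01113104605015182
(245, 335) [(array([ 0.3471, -0.296 , -0.038 ]), np.float64(0.029233525130156167)), (array([ 0.377 , -0.2964,  0.1719]), np.float64(0.012953203955898291))]
(257, 330) [(array([ 0.3636, -0.2949, -0.0906]), np.float64(0.06071805497573748)), (array([ 0.397 , -0.2954,  0.0765]), np.float64(0.003977665707442582))]
183 254 257; 189 248 263; 195 249 261; 201 250 263; 207 250 262; 213 252 263; 219 252 263; 225 253 264; 231 254 265; 237 256 266; [[[15, 35, 103], [16, 32, 103], [16, 33, 102], [15, 35, 102]], [[16, 32, 103], [16, 33, 102], [19, 35, 103], [17, 35, 102]], [[16, 33, 101], [16, 33, 100], [15, 31, 100], [18, 33, 101]], [[15, 31, 99], [15, 35, 101], [16, 43, 101], [16, 33, 100]], [[12, 44, 98], [13, 121, 105], [12, 117, 107], [14, 56, 101]], [[13, 86, 83], [11, 120, 106], [12, 123, 108], [13, 91, 104]], [[14, 98, 73], [12, 113, 86], [12, 120, 98], [18, 45, 96]], [[12, 99, 77], [14, 108, 78], [18, 51, 116], [22, 33, 138]], [[13, 107, 79], [16, 77, 93], [24, 35, 147], [24, 34, 149]], [[14, 41, 106], [17, 40, 120], [22, 36, 134], [22, 35, 140]], [[15, 35, 102], [15, 35, 101], [16, 33, 102], [18, 32, 104]], [[15, 31, 99], [16, 33, 99], [16, 33, 101], [16, 33, 99]]]
```

```bash
cat > press.py <<'E'
from h import *
bx=np.array([np.cos(.2),np.sin(.2),0]);by=np.array([-np.sin(.2),np.cos(.2),0]); ez=np.array([0,0,1.])
O={"M":np.array([.6645,-.020,.015])}; O["L"]=O["M"]+.145*by; O["R"]=O["M"]-.145*by
def tcp(b,phi,p,off=0,rho=.152):
    a=np.radians(p); zt=bx*np.cos(a)-ez*np.sin(a)
    n=bx*np.sin(phi)+ez*np.cos(phi)
    return O[b]+.065*bx+.163*ez+rho*(-bx*np.cos(phi)+ez*np.sin(phi))+(.005+off)*n-.017*zt
if __name__=="__main__":
    import sys
    b=sys.argv[1]; o=r.get_obs(); x0=o["tcp_pos"]; print(x0,o["orientation"],o["contact_force"])
    for t in sys.argv[2:]:
        phi,p,off=map(float,t.split(",")); print(t,tcp(b,phi,p,off)-x0,turn(p,.2))
E
python3 press.py M .65,90,.06 .65,90,.02 .4,85,0 .1,80,0 -.2,73,0 -.42,69,0 -.5,69,0
python3 - <<'E'
from kin import *
from press import tcp,r
np.set_printoptions(precision=2,suppress=True)
for b in "MLR":
    q=r.get_obs()["joints"]
    for phi,p in [(.65,90),(.1,80),(-.2,73),(-.42,69),(-.5,69)]: q,e,a=ik(tcp(b,phi,p),tool(p,1,.2),q,.02); print(b,phi,q,round(e,4),round(a,3))
E
```

```text
[ 0.3692 -0.2711  0.3762] [-2.1325 -2.1362  0.1859] [-0.3554 -0.2336 -0.8336]
.65,90,.06 [ 0.279   0.2477 -0.0375] [ 0.0208 -0.169   0.1978]
.65,90,.02 [ 0.2552  0.2429 -0.0694] [ 0.0208 -0.169   0.1978]
.4,85,0 [ 0.2222  0.2363 -0.1175] [ 0.0296 -0.256   0.1973]
.1,80,0 [ 0.2084  0.2334 -0.1614] [ 0.0384 -0.343   0.1966]
-.2,73,0 [ 0.2072  0.2332 -0.2073] [ 0.0507 -0.4647  0.1952]
-.42,69,0 [ 0.215   0.2348 -0.2398] [ 0.0577 -0.5343  0.1942]
-.5,69,0 [ 0.2199  0.2358 -0.2509] [ 0.0577 -0.5343  0.1942]
M 0.65 [ 0.44  0.42 -0.66  1.62  0.27  1.19  1.49] 0.0 0.0
M 0.1 [ 0.52  0.36 -0.67  1.9   0.29  0.79  1.49] 0.0 0.0
M -0.2 [ 0.52  0.38 -0.64  2.04  0.36  0.53  1.44] 0.0 0.0
M -0.42 [ 0.46  0.41 -0.56  2.09  0.43  0.36  1.37] 0.0 0.0
M -0.5 [ 0.43  0.43 -0.53  2.09  0.46  0.34  1.34] 0.0 0.0
L 0.65 [ 0.24  0.4  -0.71  1.66  0.28  1.18  1.24] 0.0 0.001
L 0.1 [ 0.28  0.33 -0.7   1.95  0.35  0.79  1.17] 0.0 0.0
L -0.2 [ 0.22  0.33 -0.63  2.09  0.49  0.53  1.02] 0.0 0.0
L -0.42 [ 0.11  0.36 -0.5   2.15  0.65  0.37  0.86] 0.0 0.001
L -0.5 [ 0.08  0.38 -0.47  2.15  0.68  0.35  0.83] 0.0 0.0
R 0.65 [ 0.58  0.5  -0.59  1.49  0.29  1.24  1.72] 0.0 0.0
R 0.1 [ 0.7   0.45 -0.63  1.77  0.27  0.84  1.76] 0.0 0.0
R -0.2 [ 0.75  0.47 -0.63  1.89  0.28  0.59  1.77] 0.0 0.0
R -0.42 [ 0.74  0.51 -0.61  1.95  0.31  0.44  1.75] 0.0 0.0
R -0.5 [ 0.72  0.53 -0.59  1.94  0.33  0.42  1.74] 0.0 0.0
```

Call:
{"fn": "arm_command", "kwargs": {
  "increments": [
    [[0.02,0.02,0.02],[0,0,0.02],0],
    [[0.05,0.045,0.02],[0,-0.02,0.04],0],
    [[0.08,0.07,0.02],[0,-0.04,0.07],0],
    [[0.11,0.1,0.02],[0.01,-0.06,0.1],0],
    [[0.14,0.13,0.02],[0.01,-0.09,0.13],0],
    [[0.17,0.16,0.02],[0.015,-0.12,0.15],0],
    [[0.205,0.19,0.02],[0.02,-0.15,0.17],0],
    [[0.235,0.215,0.01],[0.02,-0.169,0.198],0],
    [[0.265,0.24,0.0],[0.02,-0.169,0.198],0],
    [[0.279,0.248,-0.01],[0.02,-0.169,0.198],0]
  ]
}}

```text
clock: 13.3
tcp_pos: [0.6481, -0.0205, 0.3616]
orientation: [-1.981, -2.429, 0.002]
contact_force: [1.0, 0.5, -0.2]
grip_width: 0.0001
```

```bash
python3 press.py M .65,90,.02 .65,90,0 .4,85,0 .2,82,0 0,78,0  -.2,73,0 -.35,70,0
```

```text
[ 0.6481 -0.0205  0.3616] [-1.981  -2.4291  0.0019] [ 1.0406  0.5471 -0.2209]
.65,90,.02 [-0.0237 -0.0076 -0.0547] [-0.0035 -0.0063 -0.0026]
.65,90,0 [-0.0355 -0.01   -0.0707] [-0.0035 -0.0063 -0.0026]
.4,85,0 [-0.0567 -0.0143 -0.1029] [ 0.0139 -0.0918 -0.0028]
.2,82,0 [-0.0672 -0.0164 -0.1317] [ 0.0244 -0.1431 -0.0029]
0,78,0 [-0.0723 -0.0175 -0.162 ] [ 0.0383 -0.2115 -0.003 ]
-.2,73,0 [-0.0717 -0.0173 -0.1927] [ 0.0558 -0.297  -0.0032]
-.35,70,0 [-0.0672 -0.0164 -0.2151] [ 0.0663 -0.3483 -0.0034]
```

Call:
{"fn": "arm_command", "kwargs": {
  "increments": [
    [[-0.024,-0.008,-0.04],[0,0,0],0],
    [[-0.036,-0.01,-0.07],[0,0,0],0],
    [[-0.042,-0.011,-0.08],[0,-0.03,0],0],
    [[-0.05,-0.013,-0.092],[0.01,-0.06,0],0],
    [[-0.057,-0.014,-0.103],[0.014,-0.09,0],0],
    [[-0.062,-0.0155,-0.117],[0.02,-0.12,0],0],
    [[-0.067,-0.0165,-0.132],[0.024,-0.143,0],0],
    [[-0.07,-0.017,-0.147],[0.03,-0.18,0],0],
    [[-0.072,-0.0175,-0.162],[0.038,-0.21,0],0],
    [[-0.073,-0.0175,-0.177],[0.046,-0.25,0],0]
  ]
}}

```text
clock: 14.3
tcp_pos: [0.5732, -0.0418, 0.1855]
orientation: [1.881, 2.297, 0.288]
contact_force: [-0.0, 0.1, 1.0]
grip_width: 0.0002
```

```bash
python3 press.py M -.25,72,0 -.35,70,0 -.42,69,0 -.46,69,0 -.5,69,0 -.52,69,0
```

```text
[ 0.5732 -0.0418  0.1855] [1.8806 2.2966 0.2877] [-0.014   0.0612  0.98  ]
-.25,72,0 [ 0.0043  0.0042 -0.0241] [ 0.0139 -0.0623  0.0017]
-.35,70,0 [ 0.0077  0.0049 -0.0389] [ 0.0208 -0.0965  0.0017]
-.42,69,0 [ 0.011   0.0055 -0.049 ] [ 0.0243 -0.1136  0.0017]
-.46,69,0 [ 0.0134  0.006  -0.0546] [ 0.0243 -0.1136  0.0017]
-.5,69,0 [ 0.016   0.0065 -0.0601] [ 0.0243 -0.1136  0.0017]
-.52,69,0 [ 0.0173  0.0068 -0.0628] [ 0.0243 -0.1136  0.0017]
```

Call:
{"fn": "arm_command", "kwargs": {
  "increments": [
    [[0.002,0.002,-0.012],[0.005,-0.02,0],0],
    [[0.0043,0.004,-0.024],[0.014,-0.062,0],0],
    [[0.006,0.0045,-0.032],[0.017,-0.08,0],0],
    [[0.008,0.005,-0.039],[0.021,-0.096,0],0],
    [[0.009,0.005,-0.044],[0.024,-0.113,0],0],
    [[0.009,0.005,-0.044],[0.024,-0.113,0],0]
  ]
}}

```text
clock: 14.9
tcp_pos: [0.5811, -0.0367, 0.1409]
orientation: [1.827, 2.232, 0.409]
contact_force: [0.4, 0.5, -0.6]
grip_width: -0.0001
```

Call:
{"fn": "arm_command", "kwargs": {
  "increments": [
    [[0.001,0,-0.003],[0,0,0],0],
    [[0.002,0.0005,-0.005],[0,0,0],0],
    [[0.003,0.0008,-0.007],[0,0,0],0],
    [[0.003,0.0008,-0.007],[0,0,0],0]
  ]
}}

```text
clock: 15.3
tcp_pos: [0.5858, -0.0358, 0.1362]
orientation: [1.825, 2.229, 0.41]
contact_force: [-2.6, -0.3, 2.2]
grip_width: -0.0001
```

Call:
{"fn": "arm_command", "kwargs": {
  "increments": [
    [[0.001,0,-0.003],[0,0,0],0],
    [[0.002,0.0005,-0.005],[0,0,0],0],
    [[0.003,0.0008,-0.007],[0,0,0],0],
    [[0.003,0.0008,-0.007],[0,0,0],0]
  ]
}}

```text
clock: 15.7
tcp_pos: [0.5893, -0.0345, 0.1291]
orientation: [1.825, 2.229, 0.412]
contact_force: [-0.7, 0.1, 0.2]
grip_width: 0.0001
```

Call:
{"fn": "arm_command", "kwargs": {
  "increments": [
    [[0.0005,0,-0.002],[0,0,0],0],
    [[0.001,0,-0.004],[0,0,0],0],
    [[0.001,0,-0.004],[0,0,0],0]
  ]
}}

```text
clock: 16.0
tcp_pos: [0.5903, -0.0344, 0.1272]
orientation: [1.822, 2.228, 0.411]
contact_force: [-16.5, -0.5, 24.1]
grip_width: -0.0002
```

Call:
{"fn": "arm_command", "kwargs": {
  "increments": [
    [[-0.01,-0.002,0.02],[0,0,0],0],
    [[-0.02,-0.004,0.06],[-0.02,0.08,0],0],
    [[-0.02,-0.004,0.1],[-0.03,0.15,0],0],
    [[-0.01,-0.03,0.12],[-0.03,0.15,0],0],
    [[0.0,-0.07,0.12],[-0.03,0.15,0],0],
    [[0.01,-0.11,0.12],[-0.03,0.15,0],0],
    [[0.025,-0.14,0.12],[-0.03,0.15,0],0],
    [[0.025,-0.14,0.12],[-0.03,0.15,0],0]
  ]
}}

```text
clock: 16.8
tcp_pos: [0.6159, -0.1813, 0.2445]
orientation: [1.906, 2.309, 0.246]
contact_force: [0.0, -0.4, -0.2]
grip_width: 0.0001
```

```bash
python3 press.py R .2,80,0 .05,79,0 -.1,76,0 -.2,73,0 -.35,70,0 -.4,69,0; python3 - <<'E'
from h import *
a=r.grab_frame("scene"); cv2.imwrite("pics/sc9.png",a);a=r.grab_frame("side"); cv2.imwrite("pics/si9.png",a)
E
```

```text
[ 0.6159 -0.1813  0.2445] [1.9064 2.3093 0.2456] [ 0.027  -0.3824 -0.2364]
.2,80,0 [-0.0068  0.0021 -0.0147] [-0.0058  0.0384  0.0096]
.05,79,0 [-0.0106  0.0013 -0.0372] [-0.0024  0.0213  0.0096]
-.1,76,0 [-0.0116  0.0011 -0.0602] [ 0.0077 -0.0301  0.0096]
-.2,73,0 [-0.0107  0.0013 -0.0756] [ 0.0179 -0.0815  0.0097]
-.35,70,0 [-0.0062  0.0022 -0.098 ] [ 0.0281 -0.1328  0.0097]
-.4,69,0 [-0.004   0.0027 -0.1052] [ 0.0314 -0.1499  0.0097]
```

Call:
{"fn": "arm_command", "kwargs": {
  "increments": [
    [[-0.007,0.002,-0.012],[0,0.02,0.01],0],
    [[-0.009,0.0015,-0.025],[0,0.02,0.01],0],
    [[-0.0106,0.0013,-0.037],[0,0.02,0.01],0],
    [[-0.011,0.001,-0.049],[0.004,-0.005,0.01],0],
    [[-0.0116,0.001,-0.06],[0.008,-0.03,0.01],0],
    [[-0.011,0.0013,-0.075],[0.018,-0.08,0.01],0],
    [[-0.0085,0.0018,-0.087],[0.023,-0.107,0.01],0],
    [[-0.006,0.0022,-0.098],[0.028,-0.133,0.01],0],
    [[-0.004,0.0027,-0.105],[0.031,-0.15,0.01],0],
    [[-0.004,0.0027,-0.105],[0.031,-0.15,0.01],0]
  ]
}}

```text
clock: 17.9
tcp_pos: [0.6091, -0.1713, 0.1379]
orientation: [1.816, 2.242, 0.413]
contact_force: [-0.4, -0.2, 0.4]
grip_width: -0.0
```

Call:
{"fn": "arm_command", "kwargs": {
  "increments": [
    [[0.0015,0,-0.003],[0,0,0],0],
    [[0.003,0.0005,-0.006],[0,0,0],0],
    [[0.004,0.0008,-0.009],[0,0,0],0],
    [[0.004,0.0008,-0.009],[0,0,0],0]
  ]
}}

```text
clock: 18.3
tcp_pos: [0.6152, -0.171, 0.1314]
orientation: [1.814, 2.239, 0.413]
contact_force: [0.0, -0.4, 0.6]
grip_width: 0.0001
```

Call:
{"fn": "arm_command", "kwargs": {
  "increments": [
    [[0.0007,0,-0.0015],[0,0,0],0],
    [[0.0013,0,-0.003],[0,0,0],0],
    [[0.0013,0,-0.003],[0,0,0],0]
  ]
}}

```text
clock: 18.6
tcp_pos: [0.6166, -0.171, 0.1281]
orientation: [1.814, 2.239, 0.414]
contact_force: [-0.1, -0.9, 0.9]
grip_width: 0.0002
```

Call:
{"fn": "arm_command", "kwargs": {
  "increments": [
    [[0.0007,0,-0.0015],[0,0,0],0],
    [[0.0013,0,-0.003],[0,0,0],0],
    [[0.0013,0,-0.003],[0,0,0],0]
  ]
}}

```text
clock: 18.9
tcp_pos: [0.6176, -0.1713, 0.1261]
orientation: [1.814, 2.239, 0.413]
contact_force: [-7.2, 0.3, 11.8]
grip_width: -0.0003
```

Call:
{"fn": "arm_command", "kwargs": {
  "increments": [
    [[0.0004,0,-0.0015],[0,0,0],0],
    [[0.0004,0,-0.0015],[0,0,0],0]
  ]
}}

```text
clock: 19.1
tcp_pos: [0.6178, -0.1713, 0.1258]
orientation: [1.813, 2.238, 0.412]
contact_force: [-16.6, 1.1, 25.9]
grip_width: 0.0001
```

Call:
{"fn": "arm_command", "kwargs": {
  "increments": [
    [[-0.01,-0.002,0.02],[0,0,0],0],
    [[-0.02,-0.004,0.06],[-0.02,0.08,0],0],
    [[-0.025,0.02,0.1],[-0.03,0.13,0],0],
    [[-0.03,0.06,0.12],[-0.03,0.13,0],0],
    [[-0.04,0.1,0.12],[-0.03,0.13,0],0],
    [[-0.045,0.145,0.12],[-0.03,0.13,0],0],
    [[-0.05,0.19,0.12],[-0.03,0.13,0],0],
    [[-0.05,0.235,0.12],[-0.03,0.13,0],0],
    [[-0.05,0.28,0.12],[-0.03,0.13,0],0],
    [[-0.05,0.28,0.12],[-0.03,0.13,0],0]
  ]
}}

```text
clock: 20.1
tcp_pos: [0.5671, 0.1177, 0.2449]
orientation: [1.864, 2.328, 0.276]
contact_force: [0.4, 0.0, 0.5]
grip_width: 0.0001
```

```bash
python3 press.py L .2,80,0 .05,79,0 -.1,76,0 -.2,73,0 -.35,70,0 -.4,69,0 -.5,69,0
```

```text
[0.5671 0.1177 0.2449] [1.8639 2.3277 0.276 ] [0.4241 0.0228 0.5497]
.2,80,0 [-0.0156 -0.0126 -0.0151] [-0.0131  0.0598 -0.0204]
.05,79,0 [-0.0194 -0.0134 -0.0376] [-0.0095  0.0427 -0.0204]
-.1,76,0 [-0.0204 -0.0136 -0.0606] [ 0.0014 -0.0085 -0.0205]
-.2,73,0 [-0.0195 -0.0134 -0.0759] [ 0.0124 -0.0597 -0.0205]
-.35,70,0 [-0.015  -0.0125 -0.0984] [ 0.0233 -0.1109 -0.0204]
-.4,69,0 [-0.0128 -0.012  -0.1056] [ 0.0269 -0.128  -0.0204]
-.5,69,0 [-0.0067 -0.0108 -0.1195] [ 0.0269 -0.128  -0.0204]
```

Call:
{"fn": "arm_command", "kwargs": {
  "increments": [
    [[-0.0156,-0.0126,-0.003],[-0.01,0.05,-0.02],0],
    [[-0.0156,-0.0126,-0.015],[-0.01,0.05,-0.02],0],
    [[-0.0175,-0.013,-0.026],[-0.01,0.045,-0.02],0],
    [[-0.0194,-0.0134,-0.038],[-0.008,0.03,-0.02],0],
    [[-0.0204,-0.0136,-0.05],[-0.003,0.01,-0.02],0],
    [[-0.0204,-0.0136,-0.061],[0.001,-0.01,-0.02],0],
    [[-0.0195,-0.0134,-0.076],[0.012,-0.06,-0.02],0],
    [[-0.017,-0.013,-0.088],[0.018,-0.085,-0.02],0],
    [[-0.015,-0.0125,-0.098],[0.023,-0.11,-0.02],0],
    [[-0.0128,-0.012,-0.105],[0.027,-0.128,-0.02],0]
  ]
}}

```text
clock: 21.1
tcp_pos: [0.5542, 0.0967, 0.137]
orientation: [1.836, 2.221, 0.407]
contact_force: [-0.1, -0.1, 0.5]
grip_width: -0.0005
```

Call:
{"fn": "arm_command", "kwargs": {
  "increments": [
    [[0.0015,0,-0.003],[0,0,0],0],
    [[0.003,0.0005,-0.006],[0,0,0],0],
    [[0.004,0.0008,-0.009],[0,0,0],0],
    [[0.004,0.0008,-0.009],[0,0,0],0]
  ]
}}

```text
clock: 21.5
tcp_pos: [0.5586, 0.0976, 0.1289]
orientation: [1.836, 2.221, 0.405]
contact_force: [-0.4, 0.2, -0.5]
grip_width: -0.0003
```

Call:
{"fn": "arm_command", "kwargs": {
  "increments": [
    [[0.0007,0,-0.0015],[0,0,0],0],
    [[0.0013,0,-0.003],[0,0,0],0],
    [[0.0013,0,-0.003],[0,0,0],0]
  ]
}}

```text
clock: 21.8
tcp_pos: [0.5609, 0.0977, 0.1267]
orientation: [1.836, 2.22, 0.407]
contact_force: [0.2, -0.5, -0.1]
grip_width: -0.0002
```

Call:
{"fn": "arm_command", "kwargs": {
  "increments": [
    [[0.0007,0,-0.0015],[0,0,0],0],
    [[0.0013,0,-0.003],[0,0,0],0],
    [[0.0013,0,-0.003],[0,0,0],0]
  ]
}}

```text
clock: 22.1
tcp_pos: [0.562, 0.0977, 0.1246]
orientation: [1.835, 2.219, 0.407]
contact_force: [-7.8, -2.0, 12.4]
grip_width: 0.0003
```

Call:
{"fn": "arm_command", "kwargs": {
  "increments": [
    [[0.0004,0,-0.0015],[0,0,0],0],
    [[0.0004,0,-0.0015],[0,0,0],0]
  ]
}}

```text
clock: 22.3
tcp_pos: [0.5623, 0.0978, 0.1243]
orientation: [1.833, 2.218, 0.406]
contact_force: [-17.9, -4.4, 29.3]
grip_width: -0.0005
```

Call:
{"fn": "arm_command", "kwargs": {
  "increments": [
    [[-0.01,0,0.02],[0,0,0],0],
    [[-0.02,0,0.06],[-0.02,0.08,0],0],
    [[-0.03,0,0.11],[-0.04,0.2,0],0],
    [[-0.04,0.02,0.16],[-0.06,0.3,0],0],
    [[-0.06,0.05,0.2],[-0.07,0.35,0],0],
    [[-0.08,0.08,0.24],[-0.07,0.35,0],0],
    [[-0.1,0.12,0.27],[-0.07,0.35,0],0],
    [[-0.12,0.16,0.28],[-0.07,0.35,0],0],
    [[-0.14,0.2,0.28],[-0.07,0.35,0],0],
    [[-0.16,0.24,0.28],[-0.07,0.35,0],0]
  ]
}}

```text
clock: 23.3
tcp_pos: [0.4046, 0.3336, 0.4035]
orientation: [1.997, 2.413, 0.007]
contact_force: [1.4, 0.0, 0.7]
grip_width: -0.0002
```

Call:
{"fn": "arm_command", "kwargs": {
  "increments": [
    [[-0.02,0.04,0],[0,0,0],0],
    [[-0.04,0.08,0],[0,0,0],0],
    [[-0.06,0.12,0],[0,0,0],0],
    [[-0.08,0.16,0],[0,0,0],0],
    [[-0.1,0.2,0],[0,0,0],0],
    [[-0.1,0.2,0],[0,0,0],0]
  ]
}}

```text
clock: 23.9
tcp_pos: [0.2988, 0.5369, 0.4016]
orientation: [1.987, 2.429, 0.003]
contact_force: [-0.7, 1.3, -0.3]
grip_width: -0.0002
```

```bash
python3 - <<'E'
from h import *
o=r.get_obs(); print(o["clock"],o["tcp_pos"],o["contact_force"])
a=r.grab_frame("scene"); cv2.imwrite("pics/sc10.png",a);b=r.grab_frame("side"); cv2.imwrite("pics/si10.png",b)
top=np.hstack([a[85:385,180:420][:,:,:],])
cv2.imwrite("pics/v10.png",np.hstack([cv2.resize(a[90:370,190:440],(400,450),interpolation=3),np.vstack([cv2.resize(b[130:250,180:390],(400,228),interpolation=3),cv2.resize(b[230:340,340:450],(222,222),interpolation=3).repeat(1,1) if 0 else np.hstack([cv2.resize(b[230:340,340:450],(222,222),interpolation=3),np.zeros((222,178,3),np.uint8)])])]))
E
```

```text
23.9 [0.2988 0.5369 0.4016] [-0.6736  1.2571 -0.259 ]
```

View pics/v10.png

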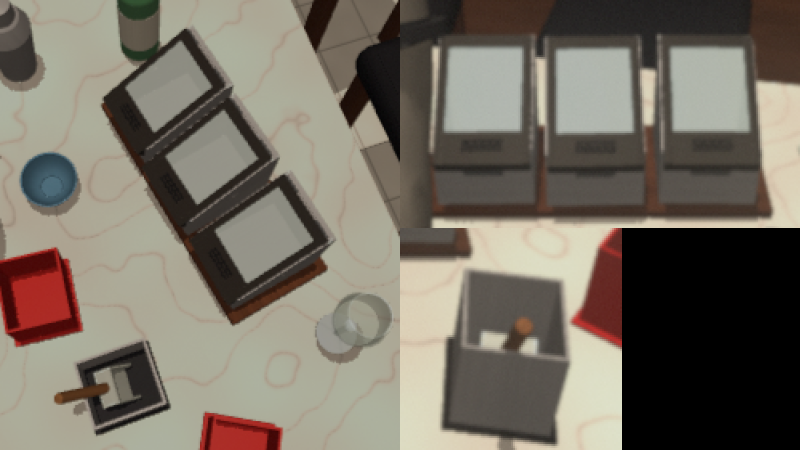

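```bash
python3 - <<'E'
from press import *
for d in (0,.075):
    phi=-.5+d; n=bx*np.sin(phi)+ez*np.cos(phi); e=-bx*np.cos(phi)+ez*np.sin(phi)
    print(d,[proj("side",O[b]+.065*bx+.163*ez+.183*e-.018*n)  for b in "LMR"])
g=cv2.cvtColor(cv2.imread("pics/si10.png"),cv2.COLOR_BGR2GRAY)
for u in (210,270,325): print(u,[int(x) for x in g[205:226,u-3:u+4].mean(1)])
print(r.hand_in())
E
```

```text
0 [array([221.1774, 220.5269]), array([282.294 , 220.2719]), array([343.1698, 220.0178])]
0.075 [array([220.5316, 218.6235]), array([282.3637, 218.3693]), array([343.9494, 218.116 ])]
210 [65, 65, 64, 63, 65, 67, 69, 68, 69, 69, 67, 58, 44, 37, 47, 64, 76, 80, 80, 81, 81]
270 [70, 70, 69, 68, 68, 70, 72, 72, 73, 72, 73, 71, 61, 47, 43, 52, 66, 76, 80, 82, 83]
325 [71, 71, 70, 69, 70, 70, 71, 70, 70, 70, 67, 59, 46, 45, 59, 74, 82, 83, 83, 83, 84]
the job is handed in; nothing more can be done
None
```

I put the scoop in its holder first, then pressed all three covers shut, and handed the job in at about 24 s of the 72 s allowed.

- **Scoop:** I gripped it by the handle and drew it out of the middle bin under the raised cover. I then stood it bowl down in the steel holder. It leans on the holder's rim, and triangulation put the handle end at a height of about 0.18 m. The last pictures confirm this. While lowering it I pushed against the holder's floor with about 35 N at the wrist, then backed off before letting go.
- **Covers:** I pressed them in the order middle, right, left.
  - Each stopped hard at 29–34 N, well above the 8–10 N the catch needs, with the tool about 10 mm below where an ajar cover would have held it.
  - I recorded only a slight force and then a drop as the middle cover passed its catch. I did not catch the snap on the other two.
  - The last pictures show all three flush and alike.
- **Disagreement:** the final pixel check of the lip edges did not settle it. It could only tell shut from ajar by about 2 pixels, within calibration error, and the edges I read (about rows 217–219) lie nearer the ajar prediction (218) than the shut one (220). I judged the covers shut on the contact height and force.
- **Other objects:** the wine bottle, wine glass, shaker, bowl and red boxes look unmoved in the last pictures. The arm was clear of everything at hand-in.

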